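# Rest the decanters' ball stoppers in the sprung cups of the stopper tray

### The job

Take the glass ball stoppers off the two decanters and set one in each of the two empty dimpled cups of the wooden stopper tray. The glass is fragile: hold it with a light grip, feel each stopper down onto its cup without driving the soft cup down against its stop, and let go only once the cup carries it, so that it never drops or rolls free. Leave the decanters standing where they are, and disturb neither the third stopper, already in its cup, nor anything else on the cart.

Things in the scene. Friction and masses are not known exactly. Their poses are not given: they have to be found in the camera images.
- stopper_1_center (a point): centre of a clear solid glass ball stopper, 48 mm diameter, 0.08 to 0.16 kg, resting loosely in the flared mouth of the round decanter; hold it with less than 15 N on each finger; this point is the ball's centre.
- stopper_2_center (a point): the same kind of ball (48 mm, glass) resting in the mouth of the square decanter; this point is the ball's centre.
- stopper_3_center (a point): a third such ball (48 mm, glass) that already rests in a cup of the tray and must stay there; this point is its centre.
- tray: dark wooden board, 110 mm (its x) by 330 mm (its y) by 22 mm high, fixed; origin at the centre of its underside, on the work surface, z up. Three cups on brass posts stand in a row along its y axis, 100 mm apart (at y = -100, 0, +100 mm), in any order.
- cup_1: black rubber cup, 38 mm wide, 10 mm high (dimple 30 mm), on a brass post; gives 5 mm on a soft spring (0.6 N/mm), then a hard stop. A seated ball's centre is 19 mm above its rim. Origin: on the cup's upright axis at the board's upper face, z up. Empty. The firm post was left at any height: unloaded rim 20 to 54 mm above the board, differing per cup and not told by this pose; feel for it.
- cup_2: black rubber cup, 38 mm wide, 10 mm high (dimple 30 mm), on a brass post; gives 5 mm on a soft spring (0.6 N/mm), then a hard stop. A seated ball's centre is 19 mm above its rim. Origin: on the cup's upright axis at the board's upper face, z up. Empty. The firm post was left at any height: unloaded rim 20 to 54 mm above the board, differing per cup and not told by this pose; feel for it.
- cup_3: the cup that already holds the third stopper, rim 37 mm above the board; black rubber cup, 38 mm wide, 10 mm high (dimple 30 mm), on a brass post; gives 5 mm on a soft spring (0.6 N/mm), then a hard stop. A seated ball's centre is 19 mm above its rim. Origin: on the cup's upright axis at the board's upper face, z up.
- decanter_round: empty clear glass decanter, loose, 0.85 kg, round body 100 mm in diameter up to 75 mm, sloping shoulders to 138 mm, neck 27 mm thick, lip 38 mm in diameter at 190 mm; its stopper's centre is at 209 mm. Origin: centre of the underside, z up.
- decanter_square: empty clear glass decanter, loose, 0.9 kg, square body 84 mm wide up to 115 mm, shoulders to 141 mm, neck 27 mm thick, lip 38 mm in diameter at 190 mm; its stopper's centre is at 209 mm. Origin: centre of the underside, z up.
- shaker: bystander: stainless shaker, 86 mm diameter, 196 mm tall; origin at the centre of the underside.
- dish: bystander: black ceramic dish, 116 mm diameter, 26 mm high; origin at the centre of the underside.
- bowl: bystander: white porcelain bowl, 120 mm diameter, 50 mm high; origin at the centre of the underside.
- flip_bottle: bystander: amber bottle with a closed steel flip cap, 74 mm diameter, 220 mm tall; origin at the centre of the underside.
- tumbler: bystander: glass tumbler, 80 mm diameter, 90 mm tall; origin at the centre of the underside.
- jigger: bystander: steel jigger, 44 mm diameter, 78 mm tall; origin at the centre of the underside.

How it is judged (in metres and radians):
At the end, for the whole second after the job is handed in: A decanter stopper rests in each of the two cups that were empty (ball centre within 6 mm of the cup axis), the third still in its cup, all carried by the cups and at rest (under 0.03 m/s); both decanters upright (0.1 rad), they and the bystanders within 30 mm of their start ((((horizontal distance between stopper_1_center and cup_1 below 0.006 m and contact force between stopper_1 and cup_1 above 0.3 N) and (horizontal distance between stopper_2_center and cup_2 below 0.006 m and contact force between stopper_2 and cup_2 above 0.3 N)) or ((horizontal distance between stopper_1_center and cup_2 below 0.006 m and contact force between stopper_1 and cup_2 above 0.3 N) and (horizontal distance between stopper_2_center and cup_1 below 0.006 m and contact force between stopper_2 and cup_1 above 0.3 N))) and linear speed of each of stopper_1, stopper_2, stopper_3 below 0.03 m/s and horizontal distance between stopper_3_center and cup_3 below 0.006 m and contact force between stopper_3 and cup_3 above 0.3 N and angle between each of decanter_round, decanter_square's own z axis and vertical below 0.1 rad and distance of each of decanter_round, decanter_square, shaker, dish, bowl, flip_bottle, tumbler, jigger from where it was at the start of the episode below 0.03 m); the robot touches nothing.
It fails at once if a stopper is pressed on a cup with more than 4.5 N (the spring is fully down at 3 N) (contact force between any of stopper_1, stopper_2 and cup_1 above 4.5 N or contact force between any of stopper_1, stopper_2 and cup_2 above 4.5 N).
It fails at once if a stopper drops or rolls free (not held, and faster than 0.2 m/s, a fall of 2 mm) ((contact force between the fingers and stopper_1 below 0.01 N and linear speed of stopper_1 above 0.2 m/s) or (contact force between the fingers and stopper_2 below 0.01 N and linear speed of stopper_2 above 0.2 m/s)).
It fails at once if a stopper is squeezed hard (finger contact over 40 N) (contact force between the fingers and stopper_1 above 40 N or contact force between the fingers and stopper_2 above 40 N).
It fails at once if a decanter is tipped by more than 0.25 rad (angle between any of decanter_round, decanter_square's own z axis and vertical above 0.25 rad).
It fails at once if the third stopper is disturbed (moved more than 10 mm) (distance of stopper_3_center from where it was at the start of the episode above 0.01 m).
It also fails if it takes over 72 s, if anything falls off the work surface, if the arm or the gripper's body presses on something with over 40 N, if the wrist force passes 120 N, or if a joint passes its speed limit or range.

### The arm

A 6-joint arm with a two-finger parallel gripper is mounted at the origin on the work surface. World frame = base frame: x ahead of the robot, y to its left, z up, the work surface at z = 0. Lengths are in mm, angles in rad, forces in N, time in s.
With the tool pointing down it reaches from about 300 to 775 mm from the base axis. Payload 14.6 kg.
Tool frame: the origin (TCP) lies between the finger pads; the fingertips stand manip.finger_overhang ahead of it and the grasp point (between the pads) lies 2 mm behind it (manip.finger_overhang is the distance from the TCP to the fingertips, in mm); z points along the fingers, y is the direction in which the jaws open and shut (so a half turn about z gives the same grasp; the last joint's range is limited). The gripper opens to 94 mm and grips with 3 to 60 N. Pads are 16 mm wide; open, the fingers measure 119 mm over their backs; the gripper's body (75 mm by 177 mm) begins 78 mm behind the grasp point.
Start: joints at [-1.257, 0.3, 1.521, -0, 1.321, -0.067], TCP at [204.407, -510.595, 222.446] pointing down, gripper open.
Joint ranges: [-3.03, 3.03], [-0.79, 2.21], [0.23, 2.52], [-1.04, 4.18], [0, 3.07], [-2.55, 2.55]. Speed limits (rad/s): [2.22, 2.22, 2.57, 3.14, 3.14, 3.14].

### API

Orientations are given as [roll, pitch, yaw] about the fixed x, y, z axes, in that order (R = Rz(yaw) Ry(pitch) Rx(roll)).
In Python, from cell import manip gives the robot as it stands.
- The arm moves only by the tool drive_tool, never from a script. Its argument "steps" is a list of rows, each an object with "delta_pos": the shift along the world's x, y, z in mm, a list of three; "yaw": the turn about the world's z in rad; "hand": the finger opening in mm, from 0 to 94. A call has 1 to 5 rows; each row shifts and turns the commanded pose from where the row before left it; what a row does not reach is not made up. A row lasts 1/12 s, in which the tool goes at most 41.7 mm and 7.16 degrees, less where a joint would pass 70% of its speed; a pose out of reach is approached as far as the arm can. A call is refused whole if a number of a shift passes 41.7 or a number of a turn 0.125, either way. A call with a gripper value outside its range is refused whole. The fingers move at their own pace and stop on an object; "squeeze" is the grip in N (left out, the last holds). Time passes only in rows, so rows that do not move let the fingers close. It gives the time, the measured TCP pose, the force and the opening at its end, in the units of the state.
- manip.read_state(): the state, without advancing time (a new reading comes with each control period).
- manip.camera(name): name is "scene" or "top" or "wrist"; returns a dict with "frame" (384x512x3 uint8, red, green, blue), "range_z" (384x512 float32, mm along the optical axis (not along the pixel's ray), 0 where there is no reading), "intrinsics" (3x3 intrinsics, pixels), "dist_coeffs" ([k1, k2, p1, p2, k3] as OpenCV has them; the pictures are not rectified), "position" and "attitude" of the camera in the world. Camera axes: x right, y down, z forward; pixel columns grow to the right and rows downward; lengths in mm; the calibration is good to about 2 mm. A picture is of the moment at which its call begins.
- manip.sign_off(): hands the job in, once; it reports no verdict.
The state is a dict: "clock": time; "joints": joint angles; "qd": joint speeds; "effort": joint torques, N m; "eef_pos": TCP position; "eef_rot": TCP orientation; "wrist_force": force on the tool from outside, world axes, zero at the start; "moment": the same for the moment, N m; "finger_gap": finger opening in mm.
Only numpy, scipy, OpenCV 4.12 (cv2) and the standard library are available. Lean on these libraries where they do the work, as an engineer would, in place of code of your own. Each camera call takes 0.05 s, during which the arm holds its last target.

## Working session

There is one attempt and no reset: what is moved stays moved. The work goes in short steps, Python scripts to look and compute and a tool call to move; the robot and the scene stay as the last step left them, time stands still between calls to the robot, and variables do not carry over. Pictures are saved under pics/ and viewed, and the job is handed in when it is done.

Besides the shell and the picture viewer there is one more tool, called after "Emit:" as name(argument=value, ...), one argument or row to a line, values as JSON. drive_tool: Moves the arm, as the interface text tells. Its arguments: {"type":"object","properties":{"steps":{"type":"array"},"squeeze":{"type":"number"}},"required":["steps"]}

```bash
ls; mkdir -p pics; python3 - <<'E'
from cell import manip
import cv2, numpy as np, pickle
print(manip.read_state(), manip.finger_overhang)
for n in ["scene","top","wrist"]:
    c=manip.camera(n); pickle.dump(c,open(f"{n}0.pkl","wb"))
    cv2.imwrite(f"pics/{n}0.png",c["frame"][:,:,::-1])
    print(n,c["position"],c["attitude"],c["intrinsics"],c["dist_coeffs"])
E
```

```text
pics
{'clock': 0.0, 'joints': array([-1.25658720e+00,  3.00458410e-01,  1.52158575e+00, -1.28335555e-05,
        1.32071284e+00, -6.66137836e-02]), 'qd': array([ 1.38282820e-03,  1.63337786e-04, -1.47624129e-04, -7.71466327e-06,
       -2.31004242e-03,  1.02244904e-03]), 'effort': array([ 3.94189692e-04, -5.31797361e+01, -3.52737844e+01,  7.09336298e-02,
        2.42916495e-02, -1.27127155e-04]), 'eef_pos': array([ 204.33672398, -510.36537893,  221.89130831]), 'eef_rot': array([-3.14043005e+00, -6.51016388e-05,  3.80826057e-01]), 'wrist_force': array([-0.58833775,  0.18781426, -0.10661828]), 'moment': array([-0.04406169, -0.03921965, -0.01059992]), 'finger_gap': 93.98695865694746} 17.0
scene [1478.97939916 -329.35334622 1559.43213409] [-2.57572052e+00  2.27300369e-03  1.22251310e+00] [[470.92705292   0.         245.42694419]
 [  0.         470.92705292 198.19855604]
 [  0.           0.           1.        ]] [-0.13915656  0.          0.          0.          0.        ]
top [ 460.54327013  -15.15847957 1123.22996106] [-2.96656510e+00  1.51099147e-03 -1.55316071e+00] [[350.94861724   0.         253.55378005]
 [  0.         350.94861724 192.50279612]
 [  0.           0.           1.        ]] [0.03171815 0.         0.         0.         0.        ]
wrist [ 277.54397116 -481.37161987  385.90981884] [ 2.86424125e+00  8.96458464e-04 -1.19152350e+00] [[272.9311565    0.         257.86199399]
 [  0.         272.9311565  193.91103766]
 [  0.           0.           1.        ]] [-0.06547455  0.          0.          0.          0.        ]
```

View pics/scene0.png

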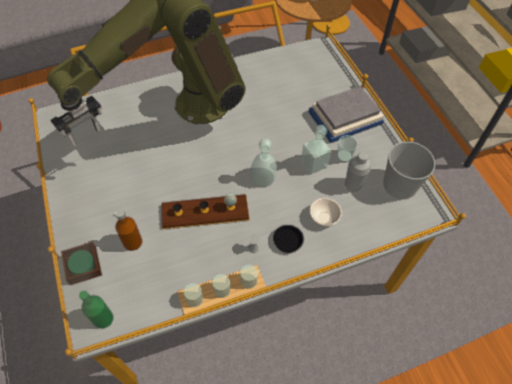

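View pics/top0.png

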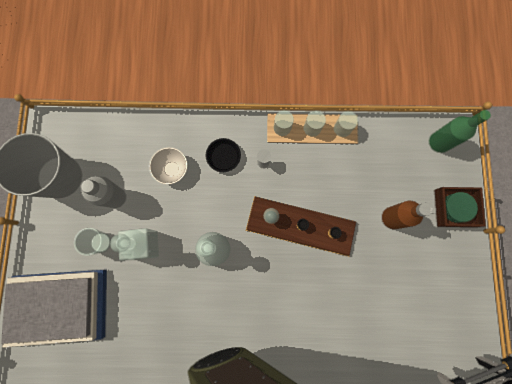

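View pics/wrist0.png

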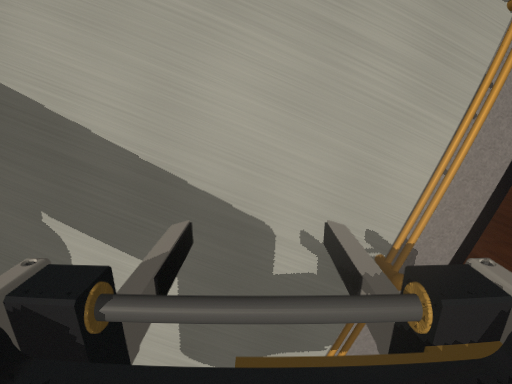

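```bash
cat > h.py <<'E'
import cv2, numpy as np, pickle
from scipy.spatial.transform import Rotation as R
def ray(c,u,v):
    p=cv2.undistortPoints(np.array([[[u,v]]],float),c["intrinsics"],c["dist_coeffs"])[0,0]
    return R.from_euler('xyz',c["attitude"]).as_matrix()@np.array([p[0],p[1],1]), np.array(c["position"])
def atz(c,u,v,z):
    d,o=ray(c,u,v); return o+d*(z-o[2])/d[2]
def proj(c,P):
    Rm=R.from_euler('xyz',c["attitude"]).as_matrix()
    q=(np.array(P,float).reshape(-1,3)-c["position"])@Rm
    return cv2.projectPoints(q,np.zeros(3),np.zeros(3),c["intrinsics"],c["dist_coeffs"])[0][:,0]
def cloud(c):
    h,w=c["range_z"].shape; uv=np.stack(np.meshgrid(np.arange(w),np.arange(h)),-1).reshape(-1,1,2).astype(float)
    p=cv2.undistortPoints(uv,c["intrinsics"],c["dist_coeffs"])[:,0]
    Rm=R.from_euler('xyz',c["attitude"]).as_matrix()
    z=c["range_z"].reshape(-1,1)
    P=(np.c_[p,np.ones(len(p))]*z)@Rm.T+c["position"]
    P[z[:,0]==0]=np.nan
    return P.reshape(h,w,3)
def crop(c,u0,v0,u1,v1,k,name):
    im=c["frame"][v0:v1,u0:u1,::-1]; im=cv2.resize(im,None,fx=k,fy=k,interpolation=cv2.INTER_CUBIC)
    st=10
    for u in range((u0//st+1)*st,u1,st):
        cv2.line(im,(int((u-u0+.5)*k),0),(int((u-u0+.5)*k),6 if u%20 else 14),(0,0,255),1)
        if u%20==0: cv2.putText(im,str(u),(int((u-u0+.5)*k)-10,26),0,.4,(0,0,255),1)
    for v in range((v0//st+1)*st,v1,st):
        cv2.line(im,(0,int((v-v0+.5)*k)),(6 if v%20 else 14,int((v-v0+.5)*k)),(0,0,255),1)
        if v%20==0: cv2.putText(im,str(v),(16,int((v-v0+.5)*k)+4),0,.4,(0,0,255),1)
    cv2.imwrite(f"pics/{name}.png",im)
def load(n): return pickle.load(open(n+".pkl","rb"))
E
python3 - <<'E'
from h import *
t=load("top0");s=load("scene0")
crop(t,240,185,370,265,6,"t_tray");crop(t,70,210,240,280,4.6,"t_dec")
crop(s,150,180,260,240,7,"s_tray");crop(s,240,120,370,200,6,"s_dec")
P=cloud(t)
for u,v in [(150,300),(300,300),(250,210),(345,245),(272,215),(304,226),(337,233),(210,245),(123,243),(60,300)]: print(u,v,P[v,u].round(1))
E
```

```text
150 300 [318.6 302.1  -1.1]
300 300 [ 325.9 -158.9   -2.9]
250 210 [6.014e+02 4.000e-01 2.400e+00]
345 245 [ 495.2 -295.8   22.3]
272 215 [575.8 -65.7  97.8]
304 226 [ 549.2 -166.    49.4]
337 233 [ 529.8 -265.4   51. ]
210 245 [482.5  96.5 226.9]
123 243 [484.2 316.3 224.7]
60 300 [327.2 528.4  87.7]
```

```bash
ls -R pics
```

```text
pics:
s_dec.png
s_tray.png
scene0.png
t_dec.png
t_tray.png
top0.png
wrist0.png
```

View pics/t_tray.png

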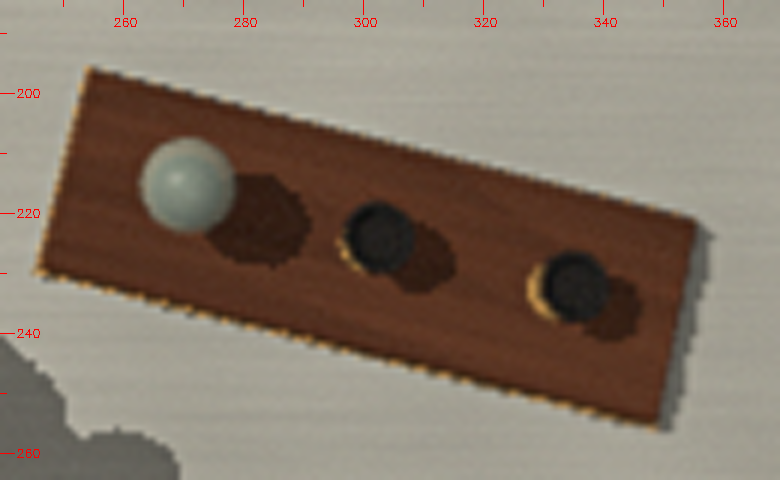

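View pics/t_dec.png

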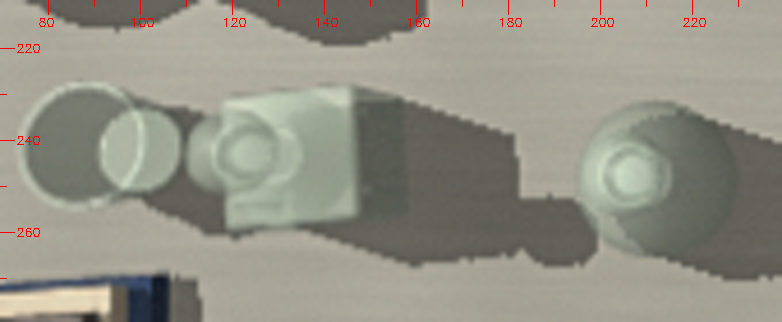

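View pics/s_tray.png

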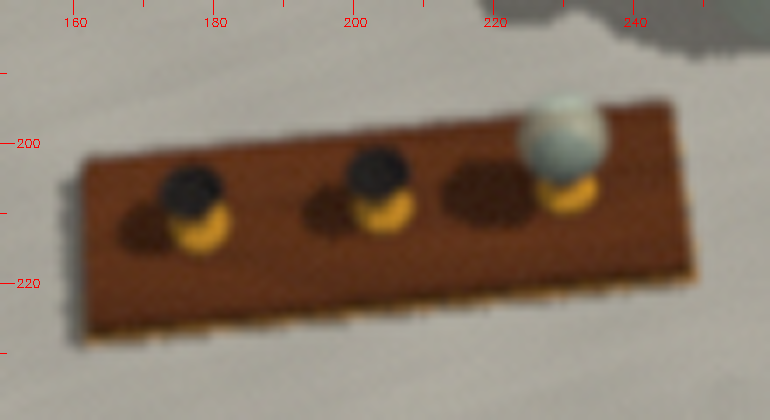

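View pics/s_dec.png

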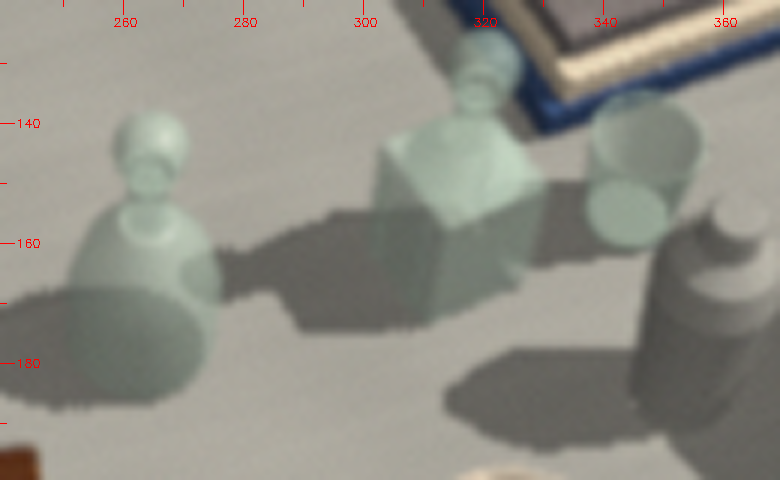

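```bash
python3 - <<'E'
from h import *
from scipy.optimize import least_squares
t=load("top0");s=load("scene0")
for n,c in (("top",t),("scene",s)):
    P=cloud(c)
    print(n,'table z',np.nanmedian(P[290:310,150:190,2]) if n=='top' else np.nanmedian(P[180:200,100:140,2]))
    for nm,x0,zc in (("round",(480,95,209),209),("sq",(480,315,209),209),("st3",(572,-68,78),78)):
        q=P.reshape(-1,3); x=np.array(x0,float)
        for it in range(6):
            d=np.linalg.norm(q-x,axis=1); m=(d<24+(14 if it<2 else 5))&(q[:,2]>x0[2]-8)
            if m.sum()<5: break
            r=least_squares(lambda x:np.linalg.norm(q[m]-x,axis=1)-24,x,loss='soft_l1'); x=r.x
        print(nm,m.sum(),x.round(1),proj(t,x).round(1),proj(s,x).round(1), 'rms',np.sqrt(np.mean(r.fun**2)).round(2))
E
```

```text
top table z -0.06310872186031702
round 271 [476.7 110.4 208.6] [[205.4 247.4]] [[265.7 144.3]] rms 1.07
sq 289 [486.3 331.3 208.3] [[119.5 242.3]] [[321.2 130.7]] rms 1.06
st3 198 [577.1 -63.5  75.3] [[270.9 215.4]] [[230.8 199.2]] rms 1.23
scene table z 0.19445351844706238
round 125 [476.2 107.4 208.4] [[206.6 247.6]] [[264.9 144.5]] rms 2.55
sq 114 [483.1 326.1 208.5] [[121.4 243.6]] [[319.6 130.5]] rms 2.86
st3 118 [576.2 -66.2  74. ] [[271.8 215.7]] [[230.1 199.4]] rms 2.71
```

```bash
python3 - <<'E'
from h import *
from scipy.optimize import least_squares
t=load("top0");s=load("scene0")
ct=np.array([(90,67),(697,219),(660,428),(38,272)])/6+[239.5,184.5]
cs=np.array([(685,278),(83,338),(83,160),(672,102)])/7+[149.5,179.5]
loc=np.array([(55,165),(55,-165),(-55,-165),(-55,165)])
for n,c,px in(("top",t,ct),("scene",s,cs)):
    W=np.array([atz(c,*p,22) for p in px])[:,:2]
    def f(x):
        cc,ss=np.cos(x[2]),np.sin(x[2]);return (loc@np.array([[cc,ss],[-ss,cc]])+x[:2]-W).ravel()
    r=least_squares(f,[550,-165,0]);x=r.x
    print(n,x.round(3),'res',r.fun.round(1))
    a=np.array([-np.sin(x[2]),np.cos(x[2])])
    for k in(-100,0,100):print(k,(x[:2]+k*a).round(1))
    P=cloud(c)
    for k in(-100,0):
        p=x[:2]+k*a; d=np.linalg.norm(P[...,:2]-p,axis=2); 
        m=(d<26)&(P[...,2]>32)
        print('cup',k,m.sum(),np.nanmedian(P[m],0).round(1),np.percentile(P[m][:,2],[5,25,50,75,95]).round(1))
# cup rim centers by pixel
for u,v in (((381,238),(575,287))): pass
for h in (22+37,22+50,):
  print([atz(t,239.5+a/6,184.5+b/6,h).round(1)[:2] for a,b in((380,237),(575,286))],[atz(s,149.5+a/7,179.5+b/7,h).round(1)[:2] for a,b in((378,172),(192,192))])
E
```

```text
top [ 5.53507e+02 -1.60328e+02 -2.28000e-01] res [-0.7  1.3 -0.3 -2.1  0.2  0.   0.9  0.8]
-100 [ 530.9 -257.8]
0 [ 553.5 -160.3]
100 [576.1 -62.9]
cup -100 114 [ 532.5 -258.7   55.3] [49.9 52.7 55.3 58.7 60.8]
cup 0 112 [ 554.8 -161.8   55. ] [49.9 52.5 55.  57.1 60.3]
scene [ 5.58596e+02 -1.66915e+02 -2.37000e-01] res [ 0.4  5.  -2.1 -0.8 -0.1 -3.2  1.8 -1. ]
-100 [ 535.1 -264.1]
0 [ 558.6 -166.9]
100 [582.1 -69.7]
cup -100 71 [ 529.3 -262.5   55.8] [38.5 51.4 55.8 59.  64.3]
cup 0 71 [ 554.2 -163.4   53.9] [38.  50.4 53.9 58.  62.7]
[array([ 554.4, -161.1]), array([ 531.7, -258.6])] [array([ 552.7, -163.9]), array([ 530.6, -261.4])]
[array([ 553.3, -159.4]), array([ 530.8, -255.7])] [array([ 560.7, -165.4]), array([ 538.8, -262. ])]
```

Emit:
drive_tool(
  steps=[
    {"delta_pos": [0,5,30],"yaw": 0.12,"hand": 94},
    {"delta_pos": [28,28,25],"yaw": 0.12,"hand": 94},
    {"delta_pos": [28,28,10],"yaw": 0.12,"hand": 94},
    {"delta_pos": [28,28,0],"yaw": 0.12,"hand": 94},
    {"delta_pos": [28,28,0],"yaw": 0.12,"hand": 94},
  ],
)

```text
clock: 0.57
eef_pos: [314.2, -395.4, 285.3]
eef_rot: [3.141, 0.0, 0.986]
wrist_force: [1.1, -0.4, -1.1]
finger_gap: 93.9
```

Emit:
drive_tool(
  steps=[
    {"delta_pos": [28,28,0],"yaw": 0.12,"hand": 94},
    {"delta_pos": [28,28,0],"yaw": 0.12,"hand": 94},
    {"delta_pos": [28,28,0],"yaw": 0.12,"hand": 94},
    {"delta_pos": [28,28,0],"yaw": 0.0,"hand": 94},
    {"delta_pos": [28,28,0],"yaw": 0.0,"hand": 94},
  ],
)

```text
clock: 0.98
eef_pos: [454.4, -254.9, 284.7]
eef_rot: [-3.142, -0.0, 1.342]
wrist_force: [0.3, -0.9, -0.1]
finger_gap: 93.9
```

Emit:
drive_tool(
  steps=[
    {"delta_pos": [30,0,0],"yaw": 0.0,"hand": 94},
    {"delta_pos": [30,0,0],"yaw": 0.0,"hand": 94},
    {"delta_pos": [30,0,0],"yaw": 0.0,"hand": 94},
    {"delta_pos": [0,0,0],"yaw": 0.0,"hand": 94},
    {"delta_pos": [0,0,0],"yaw": 0.0,"hand": 94},
  ],
)

```text
clock: 1.4
eef_pos: [543.9, -256.3, 283.3]
eef_rot: [-3.14, -0.001, 1.342]
wrist_force: [-0.1, -0.3, 0.0]
finger_gap: 94.0
```

```bash
python3 - <<'E'
from cell import manip
from h import *
c=manip.camera("wrist"); pickle.dump(c,open("wrist1.pkl","wb"))
s=manip.read_state(); print(s["eef_pos"],s["wrist_force"],c["position"],c["attitude"])
crop(c,0,0,512,384,1.55,"wrist1")
E
```

```text
[ 543.14549257 -256.54645748  283.9372731 ] [-0.48965844  0.40089817  0.71487149] [ 561.7680094  -179.54035726  447.34354381] [ 2.86546288  0.00360409 -0.23034218]
```

View pics/wrist1.png

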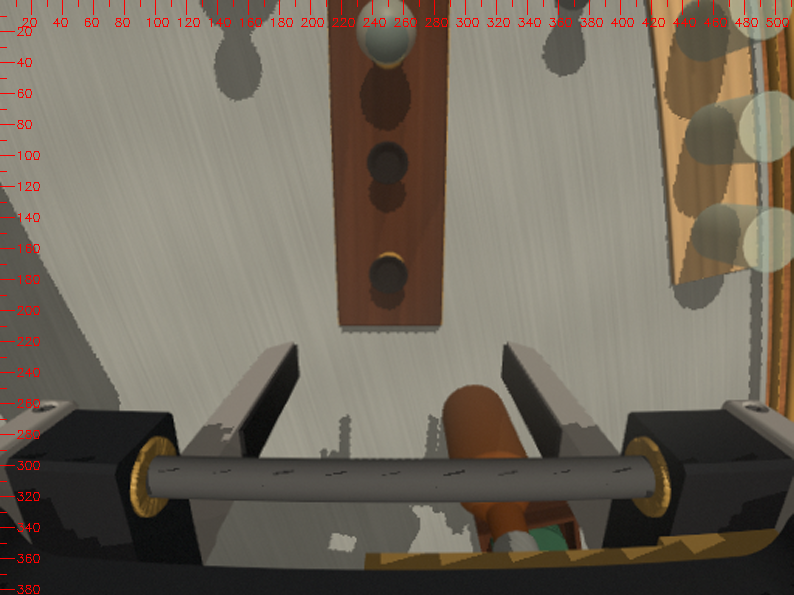

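```bash
python3 - <<'E'
from h import *
c=load("wrist1"); crop(c,205,80,300,225,5.0,"w1c")
P=cloud(c)
for u,v in[(250,105),(250,177),(249,27),(235,200),(265,200)]: print(u,v,np.nanmedian(P[v-2:v+3,u-2:u+3].reshape(-1,3),0).round(1))
E
```

```text
250 105 [ 553.5 -161.    53.6]
250 177 [ 529.5 -260.    54.2]
249 27 [573.9 -77.1  96.7]
235 200 [ 494.2 -297.8   23.7]
265 200 [ 541.8 -308.9   24. ]
```

View pics/w1c.png

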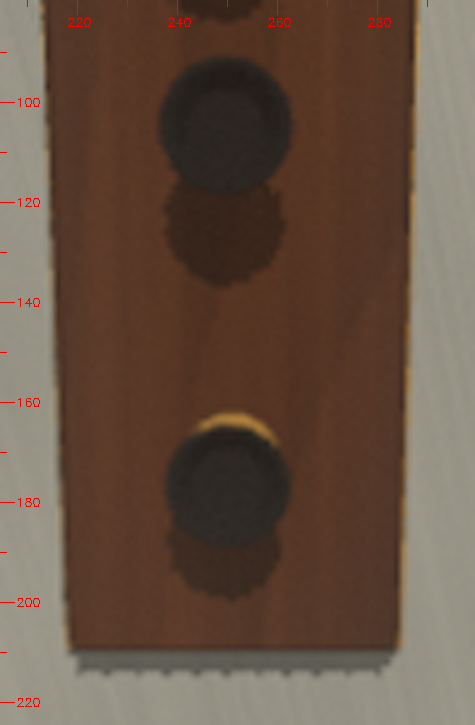

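```bash
python3 - <<'E'
from h import *
c=load("wrist1")
P=cloud(c)
for h in(42,50,58,66,74): print(h,atz(c,249.5,104.7,h).round(1),atz(c,250.2,176.6,h).round(1))
for n,p,uv in(("mid",(554,-161),(249.5,104.7)),("end",(531,-259),(250.2,176.6))):
  for h in (42,50,58,66,74):
    q=atz(c,*uv,h); a=np.linspace(0,2*np.pi,60)
    w=proj(c,np.c_[q[0]+19*np.cos(a),q[1]+19*np.sin(a),0*a+h]); print(n,h,np.ptp(w,0).round(1))
  m=(np.linalg.norm(P[...,:2]-p,axis=2)<23)&(P[...,2]>32)
  print(m.sum(),np.percentile(P[m][:,2],[5,25,50,75,90,95,99]).round(1),np.mean(P[m],0).round(1))
k=[atz(c,218.5,209.5,22),atz(c,284.5,209.5,22)]; print(k,np.linalg.norm(k[0]-k[1]))
d=k[1]-k[0];print(np.arctan2(d[1],d[0])); m=(k[0]+k[1])/2; a=np.arctan2(d[1],d[0]); ax=np.array([-np.sin(a),np.cos(a)])
for r in(65,165,265):print((m[:2]+r*ax).round(1))
E
```

```text
42 [ 552.6 -159.9   42. ] [ 529.  -261.8   42. ]
50 [ 552.8 -160.3   50. ] [ 529.7 -260.2   50. ]
58 [ 553.  -160.7   58. ] [ 530.3 -258.6   58. ]
66 [ 553.2 -161.1   66. ] [ 531.  -256.9   66. ]
74 [ 553.4 -161.5   74. ] [ 531.6 -255.3   74. ]
mid 42 [26.7 27.7]
mid 50 [27.2 28.2]
mid 58 [27.8 28.8]
mid 66 [28.4 29.4]
mid 74 [29.  30.1]
581 [52.8 54.  57.  59.9 60.7 61.2 61.7] [ 553.1 -160.6   57. ]
end 42 [25.  24.5]
end 50 [25.5 25. ]
end 58 [26.1 25.5]
end 66 [26.6 26.1]
end 74 [27.2 26.6]
487 [53.4 54.8 58.2 60.5 61.4 61.8 62.5] [ 529.9 -258.    57.7]
[array([ 463.40582446, -307.80160373,   22.        ]), array([ 569.39446146, -332.4962304 ,   22.        ])] 108.82745865824494
-0.22890929297075285
[ 531.1 -256.8]
[ 553.8 -159.5]
[576.5 -62.1]
```

Emit:
drive_tool(
  steps=[
    {"delta_pos": [-8,38,5],"yaw": 0.0,"hand": 94},
    {"delta_pos": [-8,38,5],"yaw": 0.0,"hand": 94},
    {"delta_pos": [-8,38,5],"yaw": 0.0,"hand": 94},
    {"delta_pos": [-8,38,0],"yaw": 0.0,"hand": 94},
    {"delta_pos": [-8,38,0],"yaw": 0.0,"hand": 94},
  ],
)

```text
clock: 1.87
eef_pos: [501.7, -65.6, 300.4]
eef_rot: [3.14, 0.0, 1.34]
wrist_force: [-0.1, -0.3, 0.9]
finger_gap: 94.0
```

Emit:
drive_tool(
  steps=[
    {"delta_pos": [-8,38,0],"yaw": 0.0,"hand": 94},
    {"delta_pos": [-8,38,0],"yaw": 0.0,"hand": 94},
    {"delta_pos": [-8,38,0],"yaw": 0.0,"hand": 94},
    {"delta_pos": [0,0,0],"yaw": 0.0,"hand": 94},
    {"delta_pos": [0,0,0],"yaw": 0.0,"hand": 94},
  ],
)

```text
clock: 2.28
eef_pos: [478.4, 48.2, 300.3]
eef_rot: [3.14, -0.0, 1.343]
wrist_force: [0.1, -0.2, -0.7]
finger_gap: 94.2
```

```bash
python3 - <<'E'
from cell import manip
from h import *
c=manip.camera("wrist"); pickle.dump(c,open("wrist2.pkl","wb"))
s=manip.read_state(); print(s["eef_pos"],s["wrist_force"],c["position"],c["attitude"])
crop(c,0,0,512,384,1.55,"wrist2")
E
```

```text
[478.75244707  47.10425937 300.14355919] [-0.15228393 -0.37916723  0.11818538] [495.62183777 125.14389185 464.27838858] [ 2.86515961e+00  3.65789095e-04 -2.29132033e-01]
```

View pics/wrist2.png

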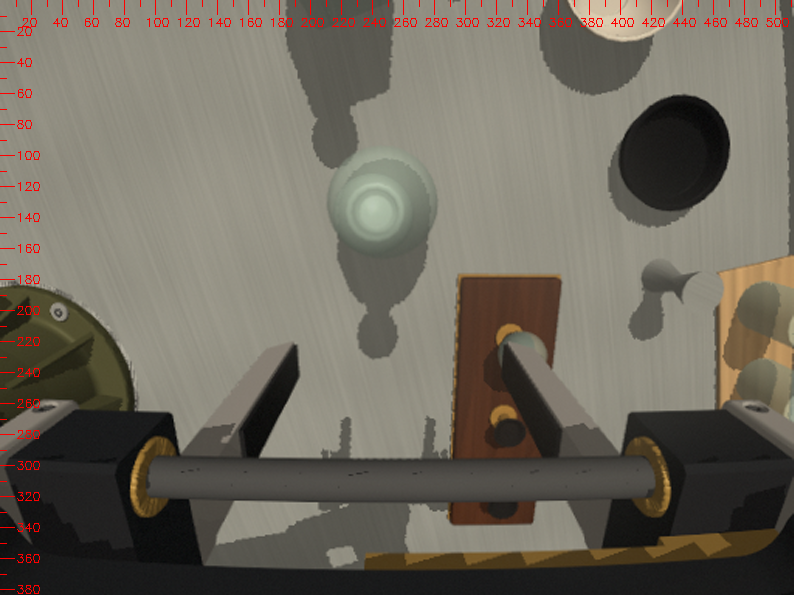

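```bash
cat >> h.py <<'E'
def ballfit(c,x0,n=8):
    from scipy.optimize import least_squares
    q=cloud(c).reshape(-1,3); x=np.array(x0,float)
    for it in range(n):
        d=np.linalg.norm(q-x,axis=1); m=(d<24+(14 if it<2 else 5))&(d>14)&(q[:,2]>x0[2]-5)
        r=least_squares(lambda x:np.linalg.norm(q[m]-x,axis=1)-24,x,loss='soft_l1'); x=r.x
    return x,m.sum(),np.sqrt(np.mean(r.fun**2))
E
python3 - <<'E'
from h import *
c=load("wrist2"); crop(c,200,85,295,175,6.0,"w2c")
x,m,r=ballfit(c,(477,109,209)); print(x,m,r,proj(c,x))
E
```

```text
[475.36712549 110.34335    210.20747057] 2127 0.5555387762062755 [[240.12550788 138.26014691]]
```

View pics/w2c.png

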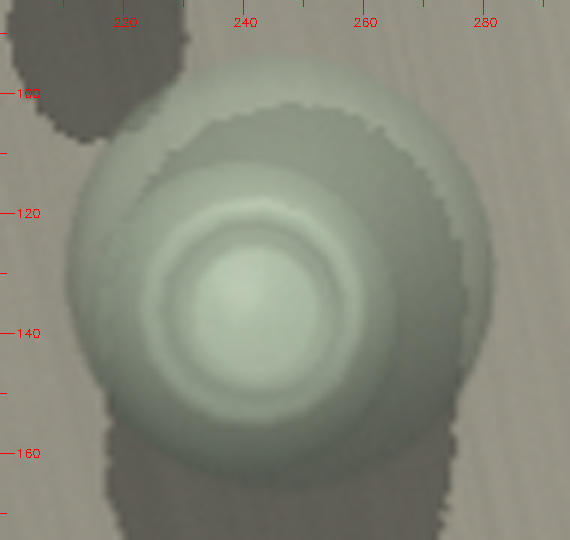

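Emit:
drive_tool(
  steps=[
    {"delta_pos": [-2,32,0],"yaw": 0.0,"hand": 94},
    {"delta_pos": [-1,31,0],"yaw": 0.0,"hand": 94},
    {"delta_pos": [0,0,-20],"yaw": 0.0,"hand": 94},
    {"delta_pos": [0,0,-20],"yaw": 0.0,"hand": 94},
    {"delta_pos": [0,0,-20],"yaw": 0.0,"hand": 80},
  ],
)

```text
clock: 2.75
eef_pos: [476.4, 109.1, 239.0]
eef_rot: [3.141, -0.0, 1.339]
wrist_force: [1.1, -0.0, 0.6]
finger_gap: 90.6
```

Emit:
drive_tool(
  steps=[
    {"delta_pos": [0,0,-15],"yaw": 0.0,"hand": 75},
    {"delta_pos": [0,0,-10],"yaw": 0.0,"hand": 70},
    {"delta_pos": [0,0,-7],"yaw": 0.0,"hand": 65},
    {"delta_pos": [0,0,0],"yaw": 0.0,"hand": 60},
    {"delta_pos": [0,0,0],"yaw": 0.0,"hand": 60},
  ],
)

```text
clock: 3.17
eef_pos: [476.6, 109.8, 208.2]
eef_rot: [3.141, -0.0, 1.34]
wrist_force: [0.0, 0.0, -0.0]
finger_gap: 61.1
```

```bash
python3 - <<'E'
from cell import manip
from h import *
c=manip.camera("wrist"); pickle.dump(c,open("wrist3.pkl","wb"))
s=manip.read_state(); print(s["eef_pos"],s["wrist_force"],s["finger_gap"])
x,m,r=ballfit(c,(476,110,209)); print(x,m,r,proj(c,x))
crop(c,0,0,512,384,1.55,"wrist3")
E
```

```text
[476.72332893 110.00596817 208.52437309] [-1.23161184 -0.24150959 -0.16184831] 60.36138245126384
[475.51593897 110.52215471 210.40737402] 4350 0.46562279357137587 [[257.09006316 242.06892459]]
```

View pics/wrist3.png

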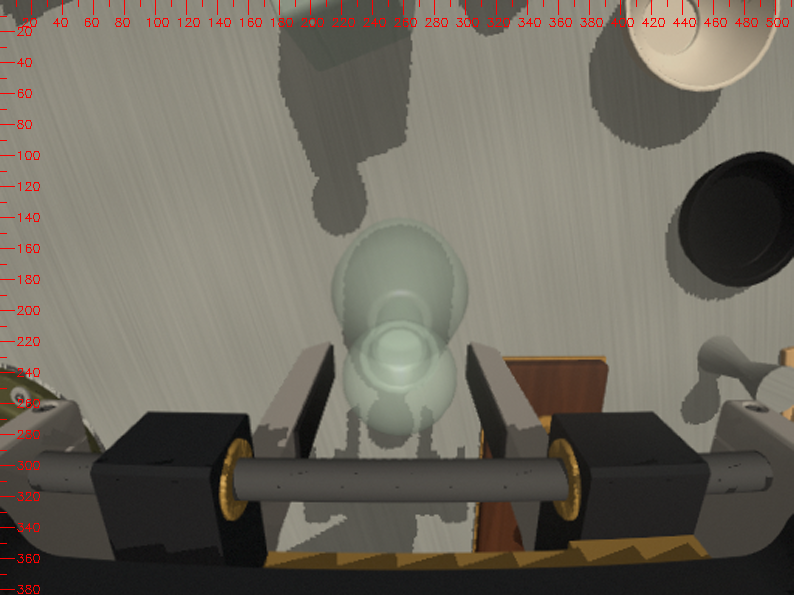

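Emit:
drive_tool(
  steps=[
    {"delta_pos": [0,0,0],"yaw": 0.0,"hand": 54},
    {"delta_pos": [0,0,0],"yaw": 0.0,"hand": 50},
    {"delta_pos": [0,0,0],"yaw": 0.0,"hand": 47},
    {"delta_pos": [0,0,0],"yaw": 0.0,"hand": 45},
    {"delta_pos": [0,0,0],"yaw": 0.0,"hand": 42},
  ],
  squeeze=8,
)

```text
clock: 3.63
eef_pos: [476.4, 110.4, 208.0]
eef_rot: [3.141, -0.0, 1.341]
wrist_force: [-1.0, 0.3, 2.5]
finger_gap: 47.6
```

Emit:
drive_tool(
  steps=[
    {"delta_pos": [0,0,0],"yaw": 0.0,"hand": 40},
    {"delta_pos": [0,0,0],"yaw": 0.0,"hand": 40},
  ],
)

```text
clock: 3.8
eef_pos: [476.4, 110.4, 208.0]
eef_rot: [3.141, -0.0, 1.341]
wrist_force: [-0.1, -0.7, 4.0]
finger_gap: 47.3
```

```bash
python3 - <<'E'
from cell import manip
s=manip.read_state(); print(s["eef_pos"],s["wrist_force"],s["finger_gap"])
E
```

```text
[476.43903664 110.35017362 207.96202068] [-0.12941067 -0.72728754  4.0474125 ] 47.27484757027249
```

Emit:
drive_tool(
  steps=[
    {"delta_pos": [0,0,2],"yaw": 0.0,"hand": 40},
    {"delta_pos": [0,0,4],"yaw": 0.0,"hand": 40},
    {"delta_pos": [0,0,6],"yaw": 0.0,"hand": 40},
    {"delta_pos": [0,0,8],"yaw": 0.0,"hand": 40},
    {"delta_pos": [0,0,10],"yaw": 0.0,"hand": 40},
  ],
)

```text
clock: 4.22
eef_pos: [476.2, 110.3, 238.3]
eef_rot: [-3.141, 0.0, 1.341]
wrist_force: [0.7, 0.1, -1.6]
finger_gap: 47.5
```

Emit:
drive_tool(
  steps=[
    {"delta_pos": [0,0,10],"yaw": 0.0,"hand": 40},
    {"delta_pos": [0,0,10],"yaw": 0.0,"hand": 40},
    {"delta_pos": [0,0,5],"yaw": 0.0,"hand": 40},
    {"delta_pos": [0,0,0],"yaw": 0.0,"hand": 40},
    {"delta_pos": [0,0,0],"yaw": 0.0,"hand": 40},
  ],
)

```text
clock: 4.63
eef_pos: [476.3, 110.3, 262.8]
eef_rot: [3.141, -0.0, 1.341]
wrist_force: [-0.5, -0.2, -0.7]
finger_gap: 47.5
```

```bash
python3 - <<'E'
from cell import manip
from h import *
c=manip.camera("wrist"); pickle.dump(c,open("wrist4.pkl","wb"))
s=manip.read_state(); print(s["eef_pos"],s["wrist_force"],s["finger_gap"])
x,m,r=ballfit(c,s["eef_pos"]+[0,0,1]); print(x,x-s["eef_pos"],m,r,proj(c,x))
crop(c,0,0,512,384,1.55,"wrist4")
E
```

```text
[476.18574422 110.3024354  262.37238145] [ 0.40521206 -0.68295835 -1.65123643] 47.249304304189856
[475.41655766 110.46275713 265.02560664] [-0.76918656  0.16032173  2.65322519] 4675 0.8751498440216895 [[257.57403613 242.78803533]]
```

View pics/wrist4.png

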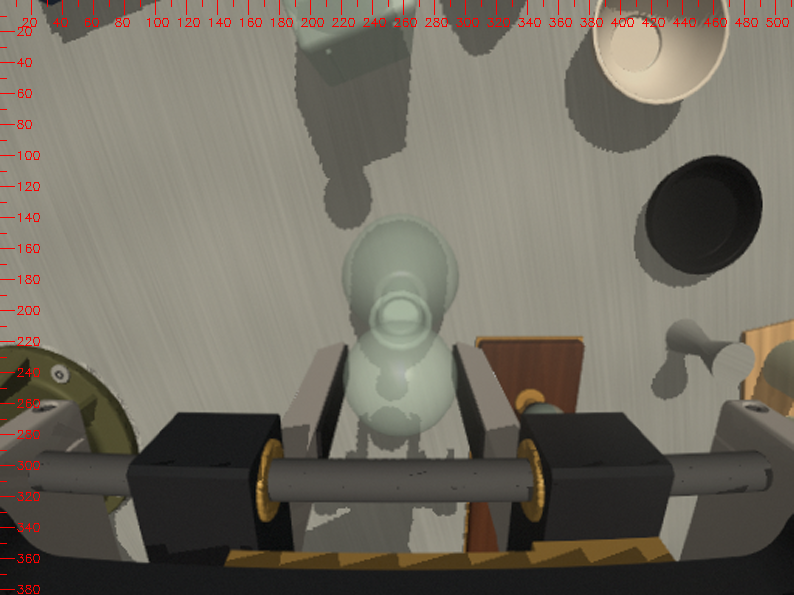

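Emit:
drive_tool(
  steps=[
    {"delta_pos": [3,-10,0],"yaw": 0.0,"hand": 40},
    {"delta_pos": [6,-20,0],"yaw": 0.0,"hand": 40},
    {"delta_pos": [9,-30,0],"yaw": 0.0,"hand": 40},
    {"delta_pos": [9,-30,0],"yaw": 0.0,"hand": 40},
    {"delta_pos": [9,-30,0],"yaw": 0.0,"hand": 40},
  ],
)

```text
clock: 5.1
eef_pos: [512.4, -11.6, 262.3]
eef_rot: [-3.141, 0.0, 1.341]
wrist_force: [0.5, 0.1, -0.7]
finger_gap: 47.5
```

Emit:
drive_tool(
  steps=[
    {"delta_pos": [9,-30,0],"yaw": 0.0,"hand": 40},
    {"delta_pos": [9,-30,0],"yaw": 0.0,"hand": 40},
    {"delta_pos": [9,-30,0],"yaw": 0.0,"hand": 40},
    {"delta_pos": [7,-30,0],"yaw": 0.0,"hand": 40},
    {"delta_pos": [5,-21,0],"yaw": 0.0,"hand": 40},
  ],
)

```text
clock: 5.52
eef_pos: [551.2, -153.9, 261.9]
eef_rot: [-3.14, 0.0, 1.339]
wrist_force: [-0.6, 0.1, -1.8]
finger_gap: 47.5
```

Emit:
drive_tool(
  steps=[
    {"delta_pos": [3,-10,-10],"yaw": 0.0,"hand": 40},
    {"delta_pos": [0,0,-25],"yaw": 0.0,"hand": 40},
    {"delta_pos": [0,0,-30],"yaw": 0.0,"hand": 40},
    {"delta_pos": [0,0,-30],"yaw": 0.0,"hand": 40},
    {"delta_pos": [0,0,-25],"yaw": 0.0,"hand": 40},
  ],
)

```text
clock: 5.93
eef_pos: [553.3, -160.3, 139.6]
eef_rot: [-3.139, -0.0, 1.341]
wrist_force: [0.4, -0.3, -1.1]
finger_gap: 47.6
```

Emit:
drive_tool(
  steps=[
    {"delta_pos": [0,0,-15],"yaw": 0.0,"hand": 40},
    {"delta_pos": [0,0,-10],"yaw": 0.0,"hand": 40},
    {"delta_pos": [0,0,0],"yaw": 0.0,"hand": 40},
    {"delta_pos": [0,0,0],"yaw": 0.0,"hand": 40},
  ],
)

```text
clock: 6.27
eef_pos: [554.3, -160.6, 117.7]
eef_rot: [-3.141, -0.0, 1.341]
wrist_force: [0.7, -0.4, -1.0]
finger_gap: 47.5
```

```bash
cat > look.py <<'E'
from cell import manip
from h import *
import sys
def force(n=8):
    F=[]
    for i in range(n):
        manip.camera("top"); F.append(manip.read_state()["wrist_force"])
    F=np.array(F); return F.mean(0).round(2),(F.std(0)/n**.5).round(2)
E
python3 - <<'E'
from look import *
c=manip.camera("wrist"); pickle.dump(c,open("wrist5.pkl","wb"))
s=manip.read_state(); print(s["clock"],s["eef_pos"],s["finger_gap"],force())
x,m,r=ballfit(c,s["eef_pos"]+[0,0,1]); print(x-s["eef_pos"],m,r)
crop(c,0,0,512,384,1.55,"wrist5")
for n in("top","scene"):
    c=manip.camera(n); pickle.dump(c,open(n+"5.pkl","wb"))
    x,m,r=ballfit(c,s["eef_pos"]+[0,0,1]); print(n,x-s["eef_pos"],m,r)
crop(load("scene5"),150,140,260,240,6,"scene5")
E
```

```text
6.3167 [ 554.67923361 -160.7206626   118.50532223] 47.34823717177597 (array([ 0.15,  0.28, -1.29]), array([0.18, 0.11, 0.16]))
[-1.28415245  0.30212366  1.46040813] 4652 0.8618975861410791
top [0. 0. 1.] 0 nan
scene [ 10.51930722 -11.23479684   1.36222509] 11 2.1681442778439655
  return _methods._mean(a, axis=axis, dtype=dtype,
  ret = ret.dtype.type(ret / rcount)
```

View pics/wrist5.png

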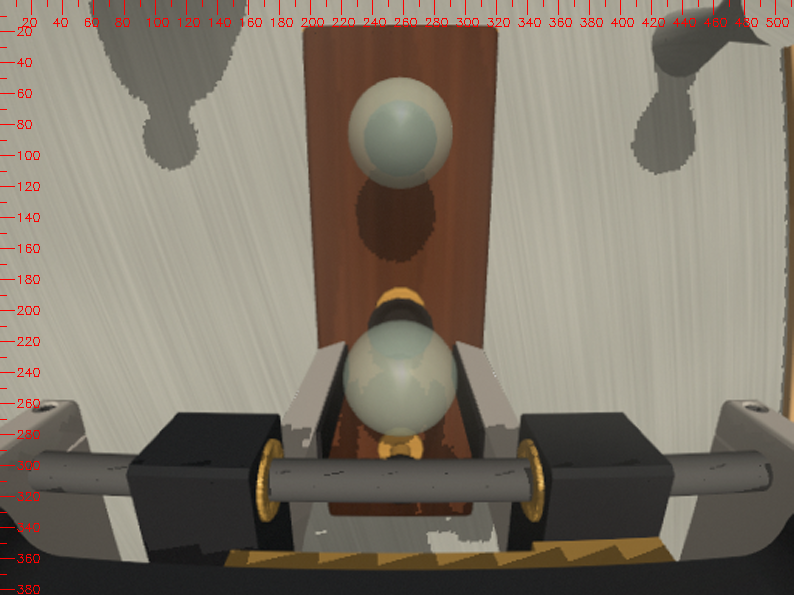

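View pics/scene5.png

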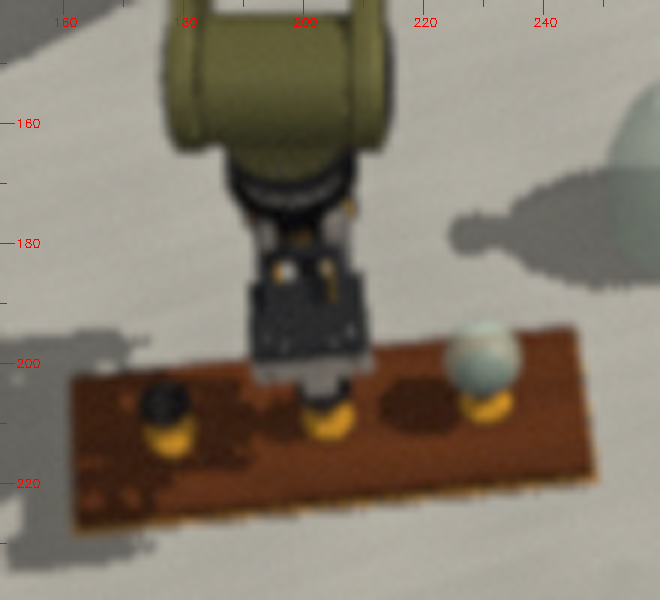

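```bash
python3 - <<'E'
from h import *
c=load("wrist5"); crop(c,205,175,310,300,5,"w5c")
x,m,r=ballfit(c,(576,-63,77)); print(x,m,r)
print("st3 - 100*axis ->", x[:2]-100*np.array([np.sin(.2285),np.cos(.2285)]))
print(ballfit(c,(554,-160.7,120))[0])
for h in(40,50,57,60,65):print(h,proj(c,[(553.1,-160.6,h)]).round(1))
P=cloud(c); m=(np.linalg.norm(P[...,:2]-[553,-160.6],axis=2)<24)&(P[...,2]>40)&(P[...,2]<75);print(m.sum(),np.percentile(P[m][:,2],[5,25,50,75,95]))
E
```

```text
[576.40709838 -63.34978557  76.98705251] 3796 0.49332637165494997
st3 - 100*axis -> [ 553.75542158 -160.75051215]
[ 553.3959691  -160.42018525  119.9664086 ]
40 [[257.5 204.8]]
50 [[257.5 208.3]]
57 [[257.5 210.9]]
60 [[257.5 212.1]]
65 [[257.4 214.1]]
513 [52.91625808 54.33351398 58.7424808  60.24639776 61.19140864]
```

View pics/w5c.png

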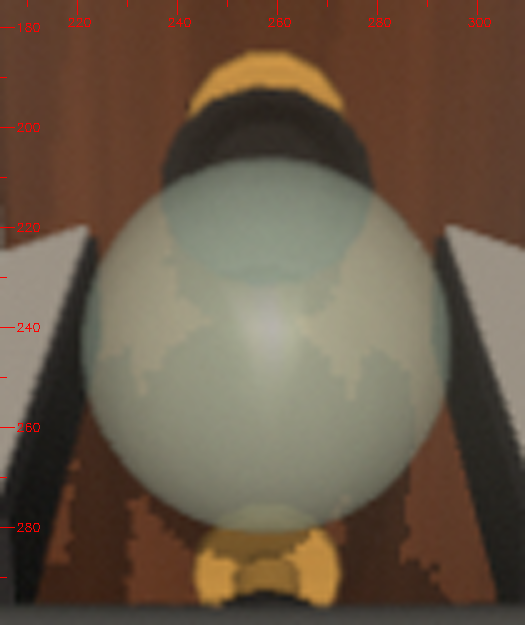

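Emit:
drive_tool(
  steps=[
    {"delta_pos": [0,0,-10],"yaw": 0.0,"hand": 40},
    {"delta_pos": [0,0,-12],"yaw": 0.0,"hand": 40},
    {"delta_pos": [0,0,-7],"yaw": 0.0,"hand": 40},
    {"delta_pos": [0,0,-3],"yaw": 0.0,"hand": 40},
    {"delta_pos": [0,0,-1],"yaw": 0.0,"hand": 40},
  ],
)

```text
clock: 7.23
eef_pos: [553.9, -160.5, 83.4]
eef_rot: [-3.14, -0.0, 1.341]
wrist_force: [-0.6, 0.9, -0.2]
finger_gap: 47.2
```

Emit:
drive_tool(
  steps=[
    {"delta_pos": [0,0,0],"yaw": 0.0,"hand": 40},
    {"delta_pos": [0,0,0],"yaw": 0.0,"hand": 40},
  ],
)

```text
clock: 7.4
eef_pos: [554.5, -160.7, 84.9]
eef_rot: [3.141, 0.0, 1.341]
wrist_force: [0.3, 0.3, -1.0]
finger_gap: 47.3
```

```bash
cat > f.py <<'E'
from look import *
Z=[];F=[]
for i in range(10):
    manip.camera("top"); s=manip.read_state(); Z.append(s["eef_pos"]); F.append(s["wrist_force"])
F=np.array(F)
print(s["clock"],np.mean(Z,0).round(2),F.mean(0).round(2),(F.std(0)/10**.5).round(2),s["finger_gap"])
E
python3 f.py
```

```text
7.9 [ 554.42 -160.72   84.93] [ 0.13 -0.1  -1.32] [0.11 0.17 0.15] 47.422033340124116
```

Emit:
drive_tool(
  steps=[
    {"delta_pos": [0,0,-2],"yaw": 0.0,"hand": 40},
    {"delta_pos": [0,0,-2],"yaw": 0.0,"hand": 40},
    {"delta_pos": [0,0,-1],"yaw": 0.0,"hand": 40},
    {"delta_pos": [0,0,0],"yaw": 0.0,"hand": 40},
  ],
)

```text
clock: 8.23
eef_pos: [554.2, -160.6, 79.3]
eef_rot: [-3.141, -0.0, 1.341]
wrist_force: [-0.3, 0.3, -1.7]
finger_gap: 47.5
```

```bash
python3 f.py
```

```text
8.7333 [ 554.33 -160.68   79.69] [ 0.07  0.09 -1.18] [0.14 0.16 0.2 ] 47.49259120455801
```

Emit:
drive_tool(
  steps=[
    {"delta_pos": [0,0,-1],"yaw": 0.0,"hand": 40},
    {"delta_pos": [0,0,-1],"yaw": 0.0,"hand": 40},
    {"delta_pos": [0,0,0],"yaw": 0.0,"hand": 40},
  ],
)

```text
clock: 8.98
eef_pos: [554.2, -160.6, 77.4]
eef_rot: [-3.141, -0.0, 1.341]
wrist_force: [0.1, 0.1, -1.1]
finger_gap: 47.6
```

```bash
python3 f.py
```

```text
9.4833 [ 554.31 -160.68   77.68] [-0.17 -0.02 -1.  ] [0.11 0.13 0.14] 47.34093911069806
```

Emit:
drive_tool(
  steps=[
    {"delta_pos": [0,0,-1],"yaw": 0.0,"hand": 40},
    {"delta_pos": [0,0,0],"yaw": 0.0,"hand": 40},
  ],
)

```text
clock: 9.65
eef_pos: [554.3, -160.7, 76.5]
eef_rot: [-3.142, -0.0, 1.341]
wrist_force: [0.2, 0.0, -0.8]
finger_gap: 47.2
```

```bash
python3 f.py
```

```text
10.15 [ 554.31 -160.69   76.68] [-0.12 -0.1  -0.91] [0.1  0.14 0.14] 47.39969050193366
```

Emit:
drive_tool(
  steps=[
    {"delta_pos": [0,0,-1],"yaw": 0.0,"hand": 40},
    {"delta_pos": [0,0,0],"yaw": 0.0,"hand": 40},
  ],
)

```text
clock: 10.32
eef_pos: [554.3, -160.7, 75.6]
eef_rot: [3.142, 0.0, 1.341]
wrist_force: [0.2, -0.3, -0.6]
finger_gap: 47.3
```

```bash
python3 f.py
```

```text
10.8167 [ 554.34 -160.69   75.71] [ 0.02 -0.2  -0.29] [0.16 0.19 0.21] 47.2724498183807
```

Emit:
drive_tool(
  steps=[
    {"delta_pos": [0,0,-0.7],"yaw": 0.0,"hand": 40},
    {"delta_pos": [0,0,0],"yaw": 0.0,"hand": 40},
  ],
)

```text
clock: 10.98
eef_pos: [554.3, -160.7, 74.9]
eef_rot: [-3.142, -0.0, 1.341]
wrist_force: [1.3, -1.0, -0.2]
finger_gap: 47.3
```

```bash
python3 f.py; python3 f.py
```

```text
11.4833 [ 554.34 -160.69   75.01] [-0.08 -0.26  0.26] [0.11 0.18 0.1 ] 47.25280038143767
11.9833 [ 554.33 -160.69   75.  ] [0.13 0.03 0.  ] [0.14 0.13 0.25] 47.57128957728691
```

Emit:
drive_tool(
  steps=[
    {"delta_pos": [0,0,-0.4],"yaw": 0.0,"hand": 40},
    {"delta_pos": [0,0,0],"yaw": 0.0,"hand": 40},
  ],
)

```text
clock: 12.15
eef_pos: [554.3, -160.7, 74.6]
eef_rot: [3.142, 0.0, 1.341]
wrist_force: [0.1, -0.6, 0.8]
finger_gap: 47.5
```

```bash
python3 f.py
```

```text
12.65 [ 554.33 -160.68   74.59] [-0.04 -0.29 -0.09] [0.13 0.18 0.18] 47.28092757659322
```

Emit:
drive_tool(
  steps=[
    {"delta_pos": [0,0,0],"yaw": 0.0,"hand": 46},
    {"delta_pos": [0,0,0],"yaw": 0.0,"hand": 47.5},
    {"delta_pos": [0,0,0],"yaw": 0.0,"hand": 48.5},
    {"delta_pos": [0,0,0],"yaw": 0.0,"hand": 50},
    {"delta_pos": [0,0,0],"yaw": 0.0,"hand": 52},
  ],
  squeeze=4,
)

```text
clock: 13.07
eef_pos: [554.3, -160.7, 74.5]
eef_rot: [-3.141, -0.0, 1.341]
wrist_force: [-0.5, 0.3, -0.7]
finger_gap: 51.6
```

Emit:
drive_tool(
  steps=[
    {"delta_pos": [0,0,0],"yaw": 0.0,"hand": 56},
    {"delta_pos": [0,0,0],"yaw": 0.0,"hand": 62},
    {"delta_pos": [0,0,0],"yaw": 0.0,"hand": 70},
    {"delta_pos": [0,0,0],"yaw": 0.0,"hand": 76},
    {"delta_pos": [0,0,0],"yaw": 0.0,"hand": 76},
  ],
)

```text
clock: 13.48
eef_pos: [554.3, -160.7, 74.6]
eef_rot: [3.142, -0.0, 1.341]
wrist_force: [-1.0, -0.3, -0.3]
finger_gap: 75.5
```

```bash
python3 f.py; python3 - <<'E'
from look import *
c=manip.camera("wrist"); pickle.dump(c,open("wrist6.pkl","wb"))
s=manip.read_state()
print(ballfit(c,s["eef_pos"]+[0,0,1]), ballfit(c,(576,-63,77)))
crop(c,0,0,512,384,1.55,"wrist6")
E
```

```text
13.9833 [ 554.32 -160.68   74.59] [-0.23  0.15  0.19] [0.19 0.11 0.1 ] 76.19829657749031
(array([ 553.38254242, -160.54842028,   77.10468052]), np.int64(4385), np.float64(0.4585179512321226)) (array([576.51460425, -63.26509139,  77.04471995]), np.int64(6314), np.float64(0.49650736307245896))
```

View pics/wrist6.png

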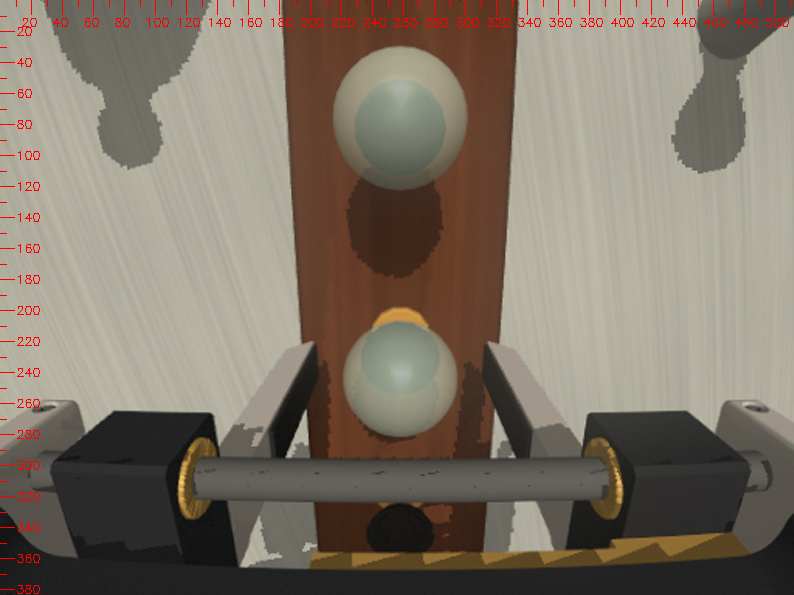

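Emit:
drive_tool(
  steps=[
    {"delta_pos": [0,0,10],"yaw": 0.0,"hand": 76},
    {"delta_pos": [0,0,25],"yaw": 0.0,"hand": 76},
    {"delta_pos": [0,0,38],"yaw": 0.0,"hand": 80},
    {"delta_pos": [0,0,40],"yaw": 0.0,"hand": 94},
    {"delta_pos": [0,0,40],"yaw": 0.0,"hand": 94},
  ],
)

```text
clock: 14.45
eef_pos: [553.9, -160.5, 230.2]
eef_rot: [3.142, -0.0, 1.341]
wrist_force: [0.4, 0.2, -0.4]
finger_gap: 90.3
```

Emit:
drive_tool(
  steps=[
    {"delta_pos": [0,10,38],"yaw": 0.0,"hand": 94},
    {"delta_pos": [-5,25,20],"yaw": 0.0,"hand": 94},
    {"delta_pos": [-6,38,5],"yaw": 0.0,"hand": 94},
    {"delta_pos": [-6,38,0],"yaw": 0.0,"hand": 94},
    {"delta_pos": [-6,38,0],"yaw": 0.0,"hand": 94},
  ],
)

```text
clock: 14.87
eef_pos: [530.7, -10.4, 292.0]
eef_rot: [3.14, -0.0, 1.34]
wrist_force: [1.1, 0.9, -0.2]
finger_gap: 93.6
```

Emit:
drive_tool(
  steps=[
    {"delta_pos": [-6,38,0],"yaw": 0.0,"hand": 94},
    {"delta_pos": [-6,38,0],"yaw": 0.0,"hand": 94},
    {"delta_pos": [-6,38,0],"yaw": 0.0,"hand": 94},
    {"delta_pos": [-6,38,0],"yaw": 0.0,"hand": 94},
    {"delta_pos": [-6,38,0],"yaw": 0.0,"hand": 94},
  ],
)

```text
clock: 15.28
eef_pos: [500.5, 180.1, 291.7]
eef_rot: [3.141, -0.001, 1.341]
wrist_force: [1.3, -0.2, -0.1]
finger_gap: 94.0
```

Emit:
drive_tool(
  steps=[
    {"delta_pos": [-6,38,0],"yaw": 0.0,"hand": 94},
    {"delta_pos": [-6,38,0],"yaw": 0.0,"hand": 94},
    {"delta_pos": [-2,38,0],"yaw": 0.0,"hand": 94},
    {"delta_pos": [0,20,0],"yaw": 0.0,"hand": 94},
    {"delta_pos": [0,0,0],"yaw": 0.0,"hand": 94},
  ],
)

```text
clock: 15.7
eef_pos: [486.3, 315.7, 290.9]
eef_rot: [-3.141, -0.0, 1.344]
wrist_force: [0.1, -0.6, -0.0]
finger_gap: 94.0
```

```bash
python3 - <<'E'
from look import *
print(force(4))
c=manip.camera("wrist"); pickle.dump(c,open("wrist7.pkl","wb"))
s=manip.read_state();print(s["eef_pos"],s["eef_rot"],s["joints"])
print(ballfit(c,(486,329,209)))
crop(c,0,0,512,384,1.55,"wrist7")
E
```

```text
(array([ 0.17,  0.25, -0.22]), array([0.24, 0.25, 0.21]))
[487.54122025 311.29729357 291.10946515] [ 3.14116879e+00 -2.54510033e-04  1.33961604e+00] [ 5.04978733e-01  3.23245785e-01  1.33241932e+00 -9.63441309e-05
  1.48544256e+00  7.36167264e-01]
(array([484.377063  , 330.79595306, 210.29132223]), np.int64(2115), np.float64(0.48440083485790814))
```

View pics/wrist7.png

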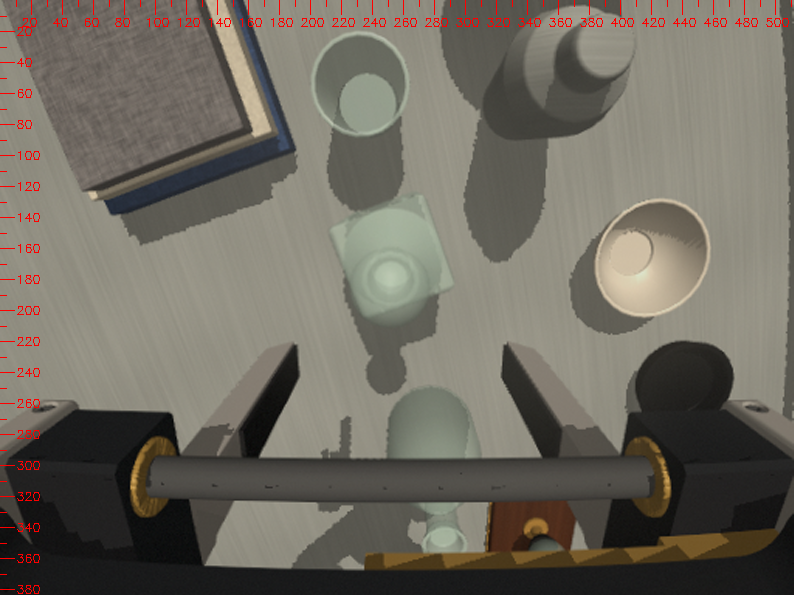

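Emit:
drive_tool(
  steps=[
    {"delta_pos": [-2,19,0],"yaw": 0.0,"hand": 94},
    {"delta_pos": [0,0,-15],"yaw": 0.0,"hand": 94},
    {"delta_pos": [0,0,-20],"yaw": 0.0,"hand": 88},
    {"delta_pos": [0,0,-20],"yaw": 0.0,"hand": 84},
    {"delta_pos": [0,0,-15],"yaw": 0.0,"hand": 80},
  ],
)

```text
clock: 16.37
eef_pos: [485.3, 330.1, 219.4]
eef_rot: [-3.141, 0.001, 1.339]
wrist_force: [-0.5, 0.2, 0.7]
finger_gap: 81.5
```

Emit:
drive_tool(
  steps=[
    {"delta_pos": [0,0,-8],"yaw": 0.0,"hand": 75},
    {"delta_pos": [0,0,-5],"yaw": 0.0,"hand": 70},
    {"delta_pos": [0,0,0],"yaw": 0.0,"hand": 65},
    {"delta_pos": [0,0,0],"yaw": 0.0,"hand": 60},
    {"delta_pos": [0,0,0],"yaw": 0.0,"hand": 60},
  ],
)

```text
clock: 16.78
eef_pos: [485.7, 331.3, 208.7]
eef_rot: [3.14, -0.001, 1.341]
wrist_force: [-0.1, 0.6, -1.2]
finger_gap: 60.4
```

```bash
python3 - <<'E'
from look import *
c=manip.camera("wrist"); pickle.dump(c,open("wrist8.pkl","wb"))
s=manip.read_state();print(s["eef_pos"],s["eef_rot"],s["finger_gap"])
x=ballfit(c,(486,329,209));print(x,proj(c,x[0]))
crop(c,0,0,512,384,1.55,"wrist8")
E
```

```text
[485.6463534  331.42542335 208.63174182] [ 3.14043830e+00 -1.11520924e-03  1.34069715e+00] 60.031803317934326
(array([484.56744387, 330.56433659, 210.42011112]), np.int64(4329), np.float64(0.46737806913580354)) [[257.56104477 243.75454038]]
```

View pics/wrist8.png

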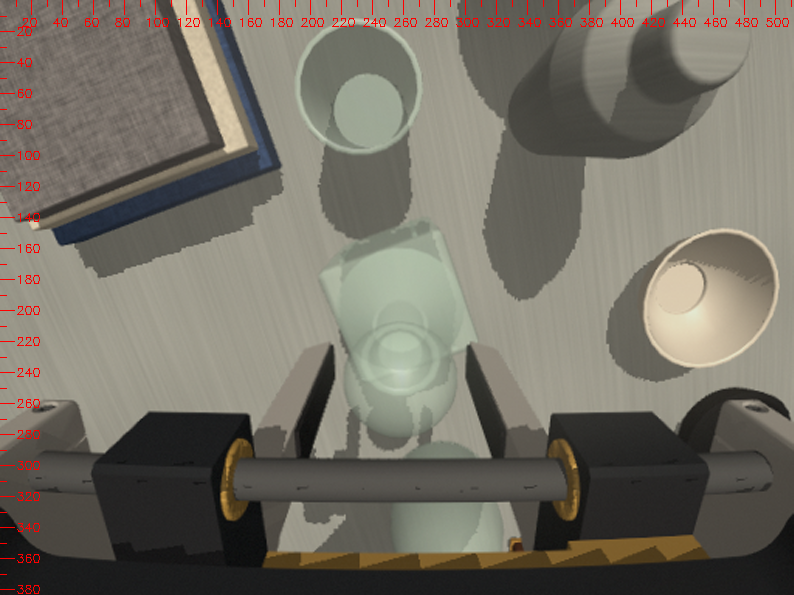

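Emit:
drive_tool(
  steps=[
    {"delta_pos": [0,-0.9,-0.5],"yaw": 0.0,"hand": 54},
    {"delta_pos": [0,0,0],"yaw": 0.0,"hand": 50},
    {"delta_pos": [0,0,0],"yaw": 0.0,"hand": 47},
    {"delta_pos": [0,0,0],"yaw": 0.0,"hand": 45},
    {"delta_pos": [0,0,0],"yaw": 0.0,"hand": 42},
  ],
  squeeze=8,
)

```text
clock: 17.25
eef_pos: [485.4, 330.4, 207.3]
eef_rot: [3.141, -0.0, 1.341]
wrist_force: [0.5, -0.5, 1.5]
finger_gap: 47.4
```

Emit:
drive_tool(
  steps=[
    {"delta_pos": [0,0,0],"yaw": 0.0,"hand": 40},
    {"delta_pos": [0,0,0],"yaw": 0.0,"hand": 40},
    {"delta_pos": [0,0,2],"yaw": 0.0,"hand": 40},
    {"delta_pos": [0,0,4],"yaw": 0.0,"hand": 40},
    {"delta_pos": [0,0,6],"yaw": 0.0,"hand": 40},
  ],
)

```text
clock: 17.67
eef_pos: [485.1, 330.4, 219.0]
eef_rot: [-3.141, 0.001, 1.341]
wrist_force: [-0.5, 0.5, -1.1]
finger_gap: 47.4
```

Emit:
drive_tool(
  steps=[
    {"delta_pos": [0,0,8],"yaw": 0.0,"hand": 40},
    {"delta_pos": [0,0,12],"yaw": 0.0,"hand": 40},
    {"delta_pos": [0,0,15],"yaw": 0.0,"hand": 40},
    {"delta_pos": [0,0,12],"yaw": 0.0,"hand": 40},
    {"delta_pos": [0,0,0],"yaw": 0.0,"hand": 40},
  ],
)

```text
clock: 18.08
eef_pos: [486.0, 330.8, 269.7]
eef_rot: [3.138, -0.003, 1.341]
wrist_force: [-0.5, 0.2, -0.5]
finger_gap: 47.3
```

```bash
python3 - <<'E'
from look import *
F=force()
c=manip.camera("wrist"); pickle.dump(c,open("wrist9.pkl","wb"))
s=manip.read_state(); print(s["eef_pos"],s["eef_rot"],F,s["finger_gap"])
x,m,r=ballfit(c,s["eef_pos"]+[0,0,1]); print(x,x-s["eef_pos"],m,r,proj(c,x))
crop(c,0,0,512,384,1.55,"wrist9")
E
```

```text
[485.22930023 330.37825994 265.67221023] [-3.14105045e+00  4.76275335e-04  1.34081371e+00] (array([ 0.07,  0.04, -1.05]), array([0.13, 0.16, 0.15])) 47.421104747472654
[484.33194492 330.55774202 268.65694958] [-0.89735532  0.17948209  2.98473935] 4731 0.8983516093159292 [[257.57768423 243.27407442]]
```

View pics/wrist9.png

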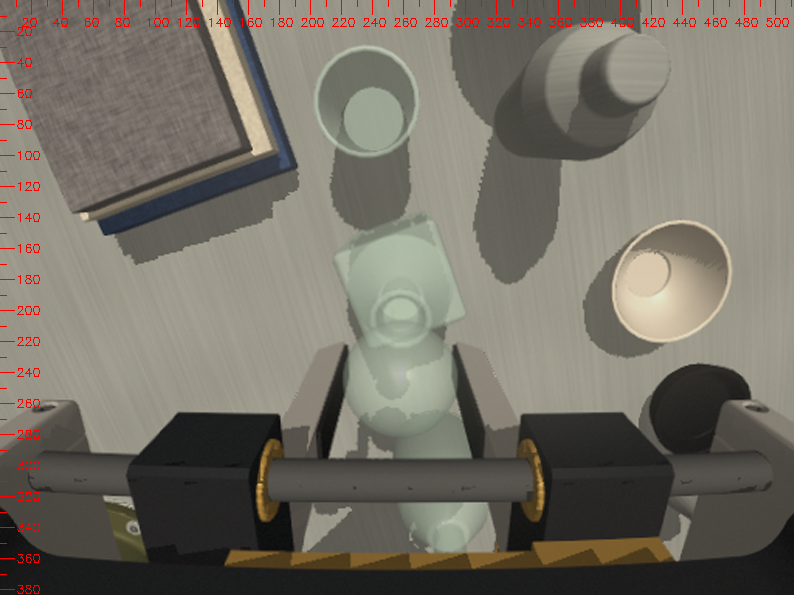

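Emit:
drive_tool(
  steps=[
    {"delta_pos": [1,-10,5],"yaw": 0.0,"hand": 40},
    {"delta_pos": [2,-22,5],"yaw": 0.0,"hand": 40},
    {"delta_pos": [3,-34,0],"yaw": 0.0,"hand": 40},
    {"delta_pos": [3,-36,0],"yaw": 0.0,"hand": 40},
    {"delta_pos": [3,-36,0],"yaw": 0.0,"hand": 40},
  ],
)

```text
clock: 18.95
eef_pos: [497.1, 190.5, 276.4]
eef_rot: [3.141, -0.0, 1.342]
wrist_force: [0.3, -0.2, -1.0]
finger_gap: 47.0
```

Emit:
drive_tool(
  steps=[
    {"delta_pos": [3,-36,0],"yaw": 0.0,"hand": 40},
    {"delta_pos": [3,-36,0],"yaw": 0.0,"hand": 40},
    {"delta_pos": [3,-36,0],"yaw": 0.0,"hand": 40},
    {"delta_pos": [3,-36,0],"yaw": 0.0,"hand": 40},
    {"delta_pos": [3,-36,0],"yaw": 0.0,"hand": 40},
  ],
)

```text
clock: 19.37
eef_pos: [511.9, 10.1, 276.6]
eef_rot: [3.141, -0.0, 1.341]
wrist_force: [0.8, 0.6, 0.3]
finger_gap: 47.5
```

Emit:
drive_tool(
  steps=[
    {"delta_pos": [3,-36,0],"yaw": 0.0,"hand": 40},
    {"delta_pos": [3,-36,0],"yaw": 0.0,"hand": 40},
    {"delta_pos": [3,-36,0],"yaw": 0.0,"hand": 40},
    {"delta_pos": [3,-36,0],"yaw": 0.0,"hand": 40},
    {"delta_pos": [3,-36,0],"yaw": 0.0,"hand": 40},
  ],
)

```text
clock: 19.78
eef_pos: [526.7, -169.9, 276.6]
eef_rot: [3.141, 0.0, 1.341]
wrist_force: [0.1, 0.7, -1.6]
finger_gap: 47.3
```

Emit:
drive_tool(
  steps=[
    {"delta_pos": [3,-36,0],"yaw": 0.0,"hand": 40},
    {"delta_pos": [1,-22,0],"yaw": 0.0,"hand": 40},
    {"delta_pos": [0,-8,-5],"yaw": 0.0,"hand": 40},
    {"delta_pos": [0,0,-15],"yaw": 0.0,"hand": 40},
    {"delta_pos": [0,0,-25],"yaw": 0.0,"hand": 40},
  ],
)

```text
clock: 20.2
eef_pos: [531.5, -234.4, 232.5]
eef_rot: [3.138, 0.001, 1.34]
wrist_force: [0.3, -0.5, -0.6]
finger_gap: 47.4
```

Emit:
drive_tool(
  steps=[
    {"delta_pos": [0,-14,-20],"yaw": 0.0,"hand": 40},
    {"delta_pos": [0,-10.4,-30],"yaw": 0.0,"hand": 40},
    {"delta_pos": [0,0,-35],"yaw": 0.0,"hand": 40},
    {"delta_pos": [0,0,-20],"yaw": 0.0,"hand": 40},
    {"delta_pos": [0,0,-8],"yaw": 0.0,"hand": 40},
  ],
)

```text
clock: 20.62
eef_pos: [529.8, -257.0, 114.7]
eef_rot: [-3.137, -0.001, 1.341]
wrist_force: [0.4, -0.1, -1.1]
finger_gap: 47.2
```

Emit:
drive_tool(
  steps=[
    {"delta_pos": [0,0,0],"yaw": 0.0,"hand": 40},
    {"delta_pos": [0,0,0],"yaw": 0.0,"hand": 40},
  ],
)

```text
clock: 20.78
eef_pos: [531.7, -257.9, 119.3]
eef_rot: [3.14, 0.0, 1.341]
wrist_force: [-0.2, -0.3, 0.4]
finger_gap: 47.7
```

```bash
python3 f.py; python3 - <<'E'
from look import *
c=manip.camera("wrist"); pickle.dump(c,open("wrist10.pkl","wb"))
s=manip.read_state()
x=ballfit(c,s["eef_pos"]+[0,0,1])[0]; print("held",x,x-s["eef_pos"])
b=ballfit(c,(554,-160.5,77));print("ball1",b)
h=ballfit(c,(576.5,-63,77));print("st3",h)
d=(h[0]-b[0])[:2];print(np.linalg.norm(d)); print("cup_end meas",b[0][:2]-100*d/np.linalg.norm(d))
P=cloud(c); m=(np.linalg.norm(P[...,:2]-[530.5,-258.3],axis=2)<24)&(P[...,2]>40)&(P[...,2]<75);print(m.sum(),np.percentile(P[m][:,2],[5,25,50,75,95]))
crop(c,0,0,512,384,1.55,"wrist10")
E
```

```text
21.2833 [ 531.7  -258.09  119.2 ] [ 0.26  0.17 -1.11] [0.11 0.19 0.17] 47.58210213126608
held [ 530.46855355 -257.77417456  121.38460162] [-0.86177751  0.21313828  3.18278741]
ball1 (array([ 553.67772327, -160.71662796,   76.85553711]), np.int64(3767), np.float64(0.4973433797946718))
st3 (array([576.5, -63. ,  77. ]), np.int64(0), np.float64(nan))
100.34637858131036
cup_end meas [ 530.93422514 -258.09595478]
538 [53.79056607 54.89695201 59.39361335 60.86839073 61.80754831]
  return _methods._mean(a, axis=axis, dtype=dtype,
  ret = ret.dtype.type(ret / rcount)
```

View pics/wrist10.png

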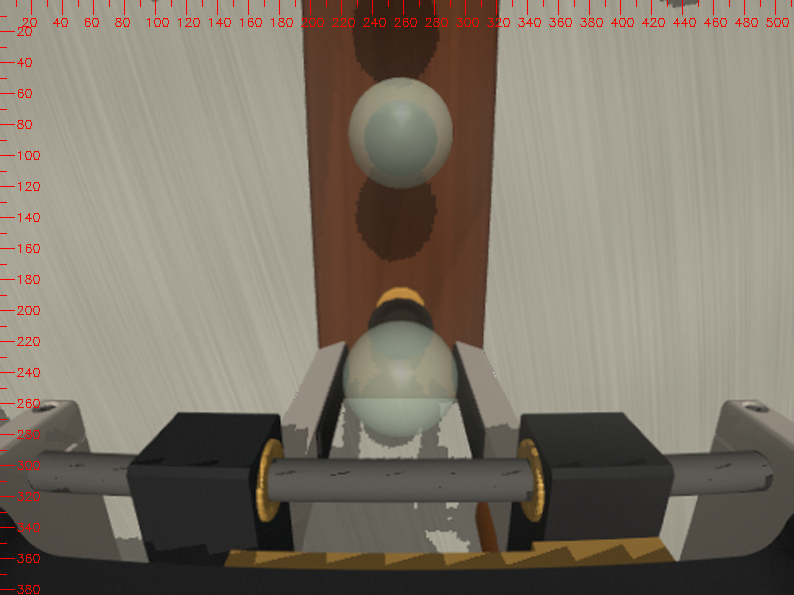

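Emit:
drive_tool(
  steps=[
    {"delta_pos": [0,0,-10],"yaw": 0.0,"hand": 40},
    {"delta_pos": [0,0,-12],"yaw": 0.0,"hand": 40},
    {"delta_pos": [0,0,-8],"yaw": 0.0,"hand": 40},
    {"delta_pos": [0,0,-4],"yaw": 0.0,"hand": 40},
    {"delta_pos": [0,0,-1.2],"yaw": 0.0,"hand": 40},
  ],
)

```text
clock: 21.75
eef_pos: [530.8, -257.7, 81.3]
eef_rot: [-3.139, -0.001, 1.341]
wrist_force: [0.0, 0.6, -1.6]
finger_gap: 47.3
```

Emit:
drive_tool(
  steps=[
    {"delta_pos": [0,0,-1],"yaw": 0.0,"hand": 40},
    {"delta_pos": [0,0,-1],"yaw": 0.0,"hand": 40},
    {"delta_pos": [0,0,-1],"yaw": 0.0,"hand": 40},
    {"delta_pos": [0,0,0],"yaw": 0.0,"hand": 40},
  ],
)

```text
clock: 22.08
eef_pos: [531.4, -258.0, 80.0]
eef_rot: [3.141, 0.0, 1.341]
wrist_force: [-0.5, -0.1, -1.2]
finger_gap: 47.4
```

```bash
python3 f.py
```

```text
22.5833 [ 531.37 -258.01   80.03] [-0.03 -0.11 -1.22] [0.11 0.11 0.1 ] 47.53856340476233
```

Emit:
drive_tool(
  steps=[
    {"delta_pos": [0,0,-1],"yaw": 0.0,"hand": 40},
    {"delta_pos": [0,0,-0.5],"yaw": 0.0,"hand": 40},
    {"delta_pos": [0,0,0],"yaw": 0.0,"hand": 40},
  ],
)

```text
clock: 22.83
eef_pos: [531.2, -257.9, 78.2]
eef_rot: [-3.141, -0.0, 1.341]
wrist_force: [0.6, -0.1, -1.2]
finger_gap: 47.6
```

```bash
python3 f.py;python3 f.py
```

```text
23.3333 [ 531.32 -257.98   78.38] [ 0.08  0.01 -1.05] [0.16 0.14 0.17] 47.94063465279329
23.8333 [ 531.31 -257.99   78.39] [ 0.17 -0.17 -1.09] [0.15 0.12 0.14] 47.56946837155444
```

Emit:
drive_tool(
  steps=[
    {"delta_pos": [0,0,-1],"yaw": 0.0,"hand": 40},
    {"delta_pos": [0,0,0],"yaw": 0.0,"hand": 40},
  ],
)

```text
clock: 24.0
eef_pos: [531.3, -257.9, 77.2]
eef_rot: [-3.141, -0.0, 1.341]
wrist_force: [-0.4, 1.2, -1.1]
finger_gap: 47.7
```

```bash
python3 f.py;python3 f.py
```

```text
24.5 [ 531.32 -257.98   77.37] [ 0.09  0.02 -0.8 ] [0.1  0.2  0.12] 47.37544717103317
25.0 [ 531.32 -257.98   77.39] [ 0.23 -0.05 -0.69] [0.19 0.16 0.24] 47.75443129617367
```

Emit:
drive_tool(
  steps=[
    {"delta_pos": [0,0,-1],"yaw": 0.0,"hand": 40},
    {"delta_pos": [0,0,0],"yaw": 0.0,"hand": 40},
  ],
)

```text
clock: 25.17
eef_pos: [531.3, -258.0, 76.3]
eef_rot: [3.142, 0.0, 1.341]
wrist_force: [-0.6, -0.3, -1.2]
finger_gap: 47.7
```

```bash
python3 f.py;python3 f.py
```

```text
25.6667 [ 531.34 -258.     76.4 ] [ 0.34 -0.03 -0.79] [0.09 0.14 0.19] 47.327070608253734
26.1667 [ 531.33 -257.99   76.4 ] [ 0.15 -0.13 -0.75] [0.18 0.16 0.14] 47.3445716222665
```

Emit:
drive_tool(
  steps=[
    {"delta_pos": [0,0,-0.8],"yaw": 0.0,"hand": 40},
    {"delta_pos": [0,0,0],"yaw": 0.0,"hand": 40},
  ],
)

```text
clock: 26.33
eef_pos: [531.3, -258.0, 75.5]
eef_rot: [-3.142, -0.0, 1.341]
wrist_force: [1.1, 0.4, -0.9]
finger_gap: 47.5
```

```bash
python3 f.py;python3 f.py
```

```text
26.8333 [ 531.33 -257.98   75.6 ] [ 0.29 -0.53 -0.65] [0.12 0.18 0.17] 47.36842338128327
27.3333 [ 531.33 -257.98   75.59] [ 0.37 -0.34 -0.27] [0.12 0.12 0.09] 47.22044415852354
```

Emit:
drive_tool(
  steps=[
    {"delta_pos": [0,0,-0.7],"yaw": 0.0,"hand": 40},
    {"delta_pos": [0,0,0],"yaw": 0.0,"hand": 40},
  ],
)

```text
clock: 27.5
eef_pos: [531.3, -258.0, 74.8]
eef_rot: [-3.142, 0.0, 1.341]
wrist_force: [0.4, -0.2, 0.3]
finger_gap: 47.3
```

```bash
python3 f.py;python3 f.py
```

```text
28.0 [ 531.33 -257.99   74.91] [ 0.24 -0.45  0.03] [0.13 0.08 0.14] 47.564017403014674
28.5 [ 531.33 -257.99   74.9 ] [ 0.47 -0.59  0.25] [0.09 0.14 0.08] 47.242722146870015
```

Emit:
drive_tool(
  steps=[
    {"delta_pos": [0.3,-0.5,0],"yaw": 0.0,"hand": 40},
    {"delta_pos": [0,0,0],"yaw": 0.0,"hand": 40},
  ],
)

```text
clock: 28.67
eef_pos: [531.5, -258.4, 74.8]
eef_rot: [-3.141, -0.0, 1.341]
wrist_force: [1.2, 1.2, 0.3]
finger_gap: 47.6
```

```bash
python3 f.py;python3 f.py
```

```text
29.1667 [ 531.55 -258.39   74.82] [-0.65  1.11  0.24] [0.1  0.15 0.15] 47.535412262525085
29.6667 [ 531.59 -258.46   74.87] [-0.86  1.44  0.12] [0.18 0.12 0.22] 47.48062763736632
```

Emit:
drive_tool(
  steps=[
    {"delta_pos": [-0.2,0.3,-0.2],"yaw": 0.0,"hand": 40},
    {"delta_pos": [0,0,0],"yaw": 0.0,"hand": 40},
  ],
)

```text
clock: 29.83
eef_pos: [531.5, -258.3, 74.8]
eef_rot: [3.141, 0.0, 1.341]
wrist_force: [0.6, 0.4, -0.7]
finger_gap: 47.5
```

```bash
python3 f.py;python3 f.py
```

```text
30.3333 [ 531.5  -258.25   74.75] [0.42 0.54 0.02] [0.18 0.1  0.16] 47.49253297874528
30.8333 [ 531.47 -258.21   74.73] [0.94 0.09 0.26] [0.14 0.15 0.12] 47.391825382706344
```

Emit:
drive_tool(
  steps=[
    {"delta_pos": [0,0,0],"yaw": 0.0,"hand": 46},
    {"delta_pos": [0,0,0],"yaw": 0.0,"hand": 47.5},
    {"delta_pos": [0,0,0],"yaw": 0.0,"hand": 48.5},
    {"delta_pos": [0,0,0],"yaw": 0.0,"hand": 50},
    {"delta_pos": [0,0,0],"yaw": 0.0,"hand": 52},
  ],
  squeeze=4,
)

```text
clock: 31.25
eef_pos: [531.3, -258.2, 74.6]
eef_rot: [-3.141, -0.0, 1.341]
wrist_force: [-0.1, 0.2, 0.1]
finger_gap: 51.9
```

Emit:
drive_tool(
  steps=[
    {"delta_pos": [0,0,0],"yaw": 0.0,"hand": 56},
    {"delta_pos": [0,0,0],"yaw": 0.0,"hand": 62},
    {"delta_pos": [0,0,0],"yaw": 0.0,"hand": 70},
    {"delta_pos": [0,0,0],"yaw": 0.0,"hand": 76},
    {"delta_pos": [0,0,0],"yaw": 0.0,"hand": 76},
  ],
)

```text
clock: 31.67
eef_pos: [531.4, -258.2, 74.7]
eef_rot: [-3.142, 0.0, 1.341]
wrist_force: [0.3, 0.2, -0.4]
finger_gap: 75.5
```

Emit:
drive_tool(
  steps=[
    {"delta_pos": [0,0,8],"yaw": 0.0,"hand": 76},
    {"delta_pos": [0,0,25],"yaw": 0.0,"hand": 76},
    {"delta_pos": [0,0,38],"yaw": 0.0,"hand": 80},
    {"delta_pos": [0,0,40],"yaw": 0.0,"hand": 80},
    {"delta_pos": [0,0,40],"yaw": 0.0,"hand": 80},
  ],
)

```text
clock: 32.08
eef_pos: [531.0, -257.9, 228.1]
eef_rot: [-3.141, -0.0, 1.341]
wrist_force: [0.3, -0.8, 0.5]
finger_gap: 79.8
```

Emit:
drive_tool(
  steps=[
    {"delta_pos": [-15,-15,30],"yaw": 0.0,"hand": 80},
    {"delta_pos": [-20,-20,0],"yaw": 0.0,"hand": 80},
    {"delta_pos": [-20,-20,0],"yaw": 0.0,"hand": 80},
    {"delta_pos": [0,0,0],"yaw": 0.0,"hand": 80},
    {"delta_pos": [0,0,0],"yaw": 0.0,"hand": 80},
  ],
)

```text
clock: 32.5
eef_pos: [475.7, -313.9, 256.5]
eef_rot: [3.141, 0.0, 1.339]
wrist_force: [-0.3, 0.3, -0.6]
finger_gap: 80.4
```

```bash
python3 - <<'E'
from look import *
for n,k in(("wrist",1.55),("top",1.55),("scene",1.55)):
    c=manip.camera(n); pickle.dump(c,open(n+"11.pkl","wb")); crop(c,0,0,512,384,k,n+"11")
    for p in((531.4,-258.2,77),(554,-160.6,77),(576.5,-63.3,77)):
        x,m,r=ballfit(c,p) if n!="x" else 0; print(n,x.round(1),m)
print(manip.read_state()["clock"])
E
```

```text
wrist [ 530.4 -258.5   78. ] 1251
wrist [ 553.6 -160.8   76.7] 1509
wrist [576.5 -63.3  77. ] 0
top [ 531.7 -257.7   76.1] 207
top [ 554.3 -160.4   75. ] 202
top [577.  -63.4  75.4] 199
scene [ 531.2 -262.3   76.3] 118
scene [ 553.9 -164.4   74. ] 110
scene [577.5 -66.8  73.6] 113
32.65
  return _methods._mean(a, axis=axis, dtype=dtype,
  ret = ret.dtype.type(ret / rcount)
```

View pics/wrist11.png

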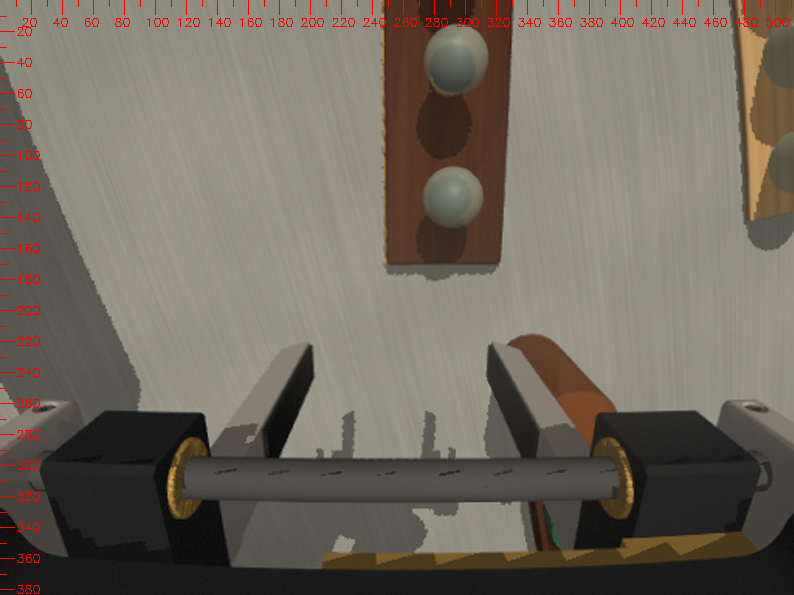

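View pics/scene11.png

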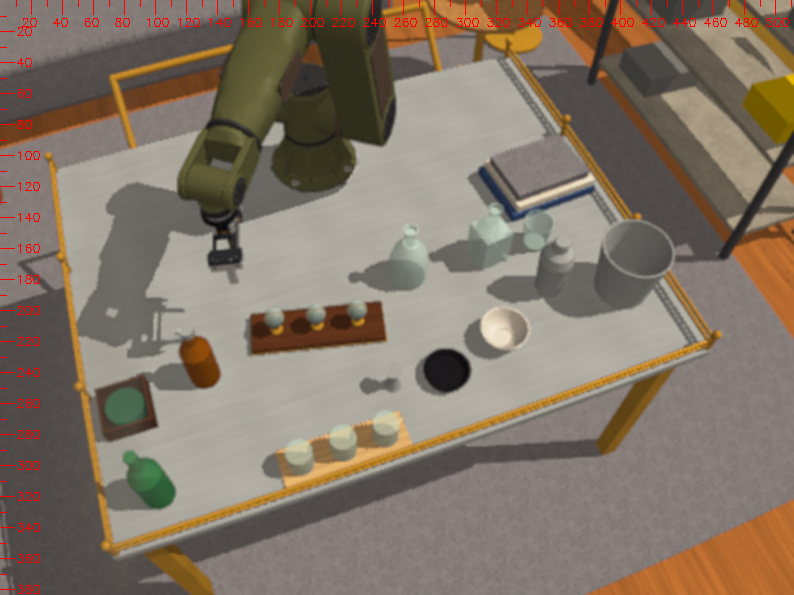

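View pics/top11.png

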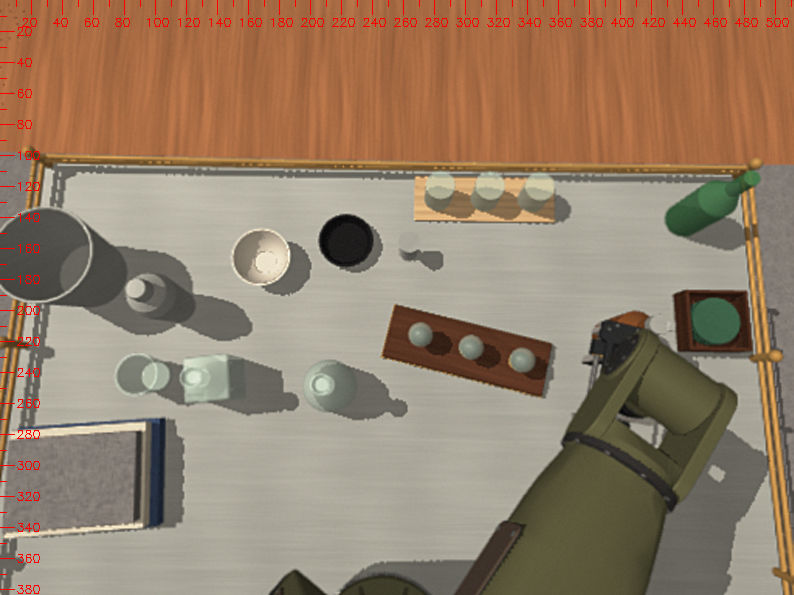

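```bash
python3 -c "
from cell import manip
print(manip.sign_off())"
```

```text
the job is handed in; nothing more can be done
None
```

Both decanter stoppers are now in the two empty cups, and I handed the job in at about 33 s. The round decanter's stopper is in the middle cup and the square decanter's stopper is in the end cup. I held each with an 8 N grip, lowered it in steps of 1 mm or less, and let go only once the wrist force read about zero, meaning the cup carried it.

**Last checks:**
- **Ball positions:** the top camera puts the two placed balls and the third stopper about 100 mm apart along the tray axis, at the seated height. The wrist camera agrees to about 1 mm. It showed the third stopper unmoved before the second placing, and in the final view that ball was out of its frame.
- **Surroundings:** in the final pictures both decanters stand in place and nothing else on the cart appears moved. The arm is clear and the wrist force was about zero.

**Disagreements and limits:**
- **Scene camera:** it reads y about 3–4 mm lower than the other two cameras. It did so from the start, so I treat it as calibration bias.
- **Contact point:** wrist-force noise was about 0.5 N per reading, so I judged first contact from averages. I estimate the cup loads stayed well below the 3 N stop.
- **Second ball:** it pressed sideways against its cup, up to about 1.7 N after a 0.5 mm correction that went too far. I moved it most of the way back before letting go, leaving under 1 N.

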